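# Unstack the dispensing containers into their trays

## Robot

A 6-joint arm with a two-finger parallel gripper is mounted at the origin on the work surface. World frame = base frame: x ahead of the robot, y to its left, z up, the work surface at z = 0. Lengths are in mm, angles in degrees, forces in N, time in s.
With the tool pointing down it reaches from about 350 to 850 mm from the base axis. Payload 8.1 kg.
Tool frame: the origin (TCP) lies on the mounting face of the last link; the fingertips stand 173 mm ahead of it and the grasp point (between the pads) lies 155 mm ahead of it; z points along the fingers, y is the direction in which the jaws open and shut (so a half turn about z gives the same grasp; the last joint's range is limited). The gripper opens to 85 mm and grips with 20 to 120 N. Pads are 22 mm wide; open, the fingers measure 114 mm over their backs; the gripper's body (76 mm by 85 mm) begins 54 mm behind the grasp point. The pads swing forward as they close: fully open they stand 13 mm farther back than shut.
Start: joints at [-77.315, 7.471, 85.268, -0, 87.261, -4.893], TCP at [181.226, -571.982, 404.692] pointing down, gripper open.
Joint ranges: [-169.43, 169.43], [-51.17, 129.36], [1.28, 143.12], [-76.62, 256.62], [0, 156.53], [-152.29, 152.29]. Speed limits (degrees/s): [136.94, 136.94, 159.86, 180, 180, 180].

## Interface

Orientations are given as [roll, pitch, yaw] about the fixed x, y, z axes, in that order (R = Rz(yaw) Ry(pitch) Rx(roll)).
In Python, from bench import * gives the robot as it stands.
- The arm moves only by the tool arm_command, never from a script. Its argument "plan" is a list of rows, each an object of numbers: "jaw": the closure, from 0 (fully open) to 1 (shut); "dx", "dy", "dz": the shift along the tool's x, y, z in mm; "wx", "wy", "wz": the turn, a rotation vector about the tool's x, y, z in rad. A call has 1 to 12 rows; each row is the pose to reach, as a shift and turn from the pose commanded when the call began, along the tool's axes at that moment; what a row does not reach only later rows make up. A row lasts 1/10 s, in which the tool goes at most 50 mm and 8.59 degrees, less where a joint would pass 70% of its speed; a pose out of reach is approached as far as the arm can. A call with a gripper value outside its range is refused whole. The fingers move at their own pace and stop on an object; "squeeze" is the grip in N (left out, the last holds). Time passes only in rows, so rows that repeat a pose let the fingers close. It gives the time, the measured TCP pose, the force and the opening at its end, in the units of the state.
- sense(): the state, without advancing time (a new reading comes with each control period).
- snapshot(name): name is "side" or "top"; returns a dict with "pixels" (420x560x3 uint8, red, green, blue), "fx", "fy", "cx", "cy" (pixels), "k1" (the pictures are not rectified: a ray, as slopes to the right and down, at radius r is drawn at 1 + k1 r^2 times it, then the intrinsics apply), "extrinsics" (4x4, takes a point from camera to world coordinates). Camera axes: x right, y up, looking along -z (the intrinsics and any distortion apply to the point x, -y, -z); pixel columns grow to the right and rows downward; lengths in mm; the calibration is good to about 2 mm. A picture is of the moment at which its call begins. There is no depth.
- hand_in(): hands the job in, once; it reports no verdict.
Trained networks look in the newest picture that a camera, given by its name, has taken for a name from the list of things; names that differ only in an ending like _2 or _b are one class to them, and where a whole thing is asked for, a point or a joint stands for the part that bears it (a point fixed in the world has none). Each returns a list of dicts, best first, with "score" (0 to 1); they miss things now and then, are a little off and sometimes report something else, mostly with a low value. They report only what shows in the picture. A call takes as long as a camera call. They do not tell look-alikes from the thing itself.
- recognise(camera, target): "box" ([left, top, width, height] in pixels, round what is visible of it).
- pinpoint(camera, target): "pixel" ([column, row] in pixels: a listed point, or the origin of a listed thing).
The state is a dict: "time": time; "joint_pos": joint angles; "qd": joint speeds; "joint_efforts": joint torques, N m; "tool_pos": TCP position; "tcp_rot": TCP orientation; "ft_force": force on the tool from outside, world axes, zero at the start; "wrist_torque": the same for the moment, N m; "finger_gap": finger opening in mm.
Only numpy, scipy, OpenCV 4.12 (cv2) and the standard library are available. Lean on these libraries where they do the work, as an engineer would, in place of code of your own. Each camera call takes 0.05 s, during which the arm holds its last target.

## Task

Take the stack of four filled containers apart from the top down, one at a time, and set each one upright and flat inside the shallow yellow tray that matches its shape and size, finishing each before you take the next. Lower each one into its tray rather than dropping it, never let one tip over, and do not disturb the two bottles standing near by.

Things in the scene. Friction and masses are not known exactly. Their poses are not given: they have to be found in the camera images.
- small_pot: Small round pot, upright cylinder 26 mm in diameter, 38 mm high, amber glass with a flat black lid; about 40 g. Starts on top of the stack, on the oblong box. Origin: centre of the underside, z up. 
- oblong_box: Oblong rectangular box of grey plastic with a flat lid, 44 mm along its x, 28 mm along its y, 38 mm high; about 60 g. Second in the stack, on the wide jar, turned at any angle to the tin below. Origin: centre of the underside, z up. 
- wide_jar: Wide round jar, upright cylinder 52 mm in diameter, 40 mm high, white plastic with a flat lid; about 90 g. Third from the top in the stack, on the square tin. Origin: centre of the underside, z up. 
- square_tin: Square aluminium tin with a flat lid, 64 x 64 mm, 40 mm high, about 150 g; sides along its x and y. Bottom of the stack, standing on the bench. Origin: centre of the underside, z up. 
- small_round_tray: Shallow yellow round tray, fixed to the bench, for the small pot: 50 mm outside diameter, 42 mm inside; rim 10 mm high above the bench, inner floor 4 mm above the bench. Origin: centre of the underside, z up. 
- oblong_tray: Shallow yellow rectangular tray, fixed to the bench, for the oblong box: outside 68 mm (its x) by 52 mm (its y), inside 60 x 44 mm; rim 10 mm high, inner floor 4 mm above the bench. Origin: centre of the underside, z up. 
- wide_round_tray: Shallow yellow round tray, fixed to the bench, for the wide jar: 76 mm outside diameter, 68 mm inside; rim 10 mm high, inner floor 4 mm above the bench. Origin: centre of the underside, z up. 
- square_tray: Shallow yellow square tray, fixed to the bench, for the square tin: outside 88 x 88 mm, inside 80 x 80 mm, sides along its x and y; rim 10 mm high, inner floor 4 mm above the bench. Origin: centre of the underside, z up. 
- brown_bottle: Bystander: stoppered brown glass bottle, 52 mm in diameter, 105 mm high, standing on the bench; loose, not to be disturbed. Origin: centre of the underside, z up. 
- spray_bottle: Bystander: white plastic spray bottle with a blue collar, 38 mm in diameter, 118 mm high, nozzle towards its -x; loose, not to be disturbed. Origin: centre of the underside, z up. 
Mind the look-alikes: they are no part of the job. What is shaped like the small_pot but pink or purple is not meant. What is shaped like the oblong_tray but pink is not meant.

How it is judged:
By the outcome, as a careful person would: the job done as asked, in the order asked, and still so for the second after the job is handed in, with the robot touching nothing.
It also fails if it takes over 120 s, if anything falls off the work surface, if the arm or the gripper's body presses on something with over 40 N, if the wrist force passes 120 N, or if a joint passes its speed limit or range.

## Working session

There is one attempt and no reset: what is moved stays moved. The work goes in short steps, Python scripts to look and compute and a tool call to move; the robot and the scene stay as the last step left them, time stands still between calls to the robot, and variables do not carry over. Pictures are saved under pics/ and viewed, and the job is handed in when it is done.

Besides the shell and the picture viewer there is one more tool, called as a command line: name --argument value ..., lists and objects as JSON in quotes. arm_command: Moves the arm, as the interface text tells. Its arguments: {"type":"object","properties":{"plan":{"type":"array"},"squeeze":{"type":"number"}},"required":["plan"]}

```bash
mkdir -p pics; ls
cat > h.py <<'E'
from bench import *
import numpy as np, cv2
from scipy.spatial.transform import Rotation as R
def save(s,name,crop=None,scale=1):
    im=s['pixels'][:,:,::-1]
    if crop: 
        l,t,r,b=crop; im=im[t:b,l:r]
    if scale!=1: im=cv2.resize(im,None,fx=scale,fy=scale,interpolation=cv2.INTER_CUBIC)
    cv2.imwrite('pics/'+name+'.png',im)
def ray(s,px):
    K=np.array([[s['fx'],0,s['cx']],[0,s['fy'],s['cy']],[0,0,1]],float)
    u=cv2.undistortPoints(np.array([[px]],float),K,np.array([s['k1'],0,0,0.]))[0,0]
    E=np.array(s['extrinsics']); d=E[:3,:3]@np.array([u[0],-u[1],-1]); return E[:3,3],d/np.linalg.norm(d)
def atz(s,px,z):
    o,d=ray(s,px); return o+d*(z-o[2])/d[2]
def proj(s,P):
    E=np.array(s['extrinsics']); p=E[:3,:3].T@(np.atleast_2d(P)-E[:3,3]).T
    x=p[0]/-p[2]; y=-p[1]/-p[2]; f=1+s['k1']*(x*x+y*y)
    return np.c_[s['fx']*x*f+s['cx'],s['fy']*y*f+s['cy']]
E
python3 - <<'E'
from h import *
print(sense())
for c in ('side','top'):
    s=snapshot(c); save(s,c+'0'); print(c,s['fx'],s['cx'],s['cy'],s['k1'],np.round(s['extrinsics'],3).tolist())
E
```

```text
pics
{'time': 0.0, 'joint_pos': array([-7.73147384e+01,  7.51387076e+00,  8.53298126e+01, -5.02650086e-04,
        8.72612708e+01, -4.89295778e+00]), 'qd': array([ 0.07620613, -0.10145918, -0.09688341, -0.04338118, -0.05294818,
        0.03567811]), 'joint_efforts': array([ 8.17816835e-04, -5.69401288e+01, -5.00549877e+01, -2.55019977e-04,
        1.50537933e-02,  3.18069078e-05]), 'tool_pos': array([ 181.17385347, -571.74854806,  403.6519264 ]), 'tcp_rot': array([-1.79895386e+02, -8.45180021e-03,  1.75782362e+01]), 'ft_force': array([-0.44069088,  0.43469878, -0.62679347]), 'wrist_torque': array([ 0.0148236 ,  0.00535835, -0.00160007]), 'finger_gap': 85.19289068787191}
side 451.7783535117358 279.1603683597522 206.46913049194882 -0.021884224803505766 [[0.987, 0.114, -0.118, 396.685], [-0.163, 0.599, -0.784, -874.105], [-0.019, 0.792, 0.61, 844.401], [0.0, 0.0, 0.0, 1.0]]
top 412.99370455081703 279.00536216023903 205.91261064218511 -0.09447997367962892 [[0.008, 0.985, -0.173, 342.094], [-1.0, 0.012, 0.018, 68.547], [0.02, 0.173, 0.985, 1187.117], [0.0, 0.0, 0.0, 1.0]]
```

View pics/side0.png

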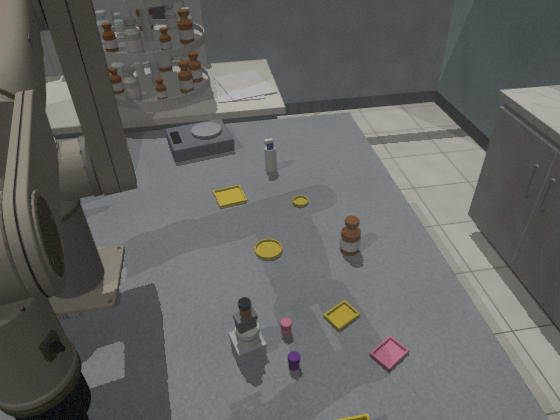

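View pics/top0.png

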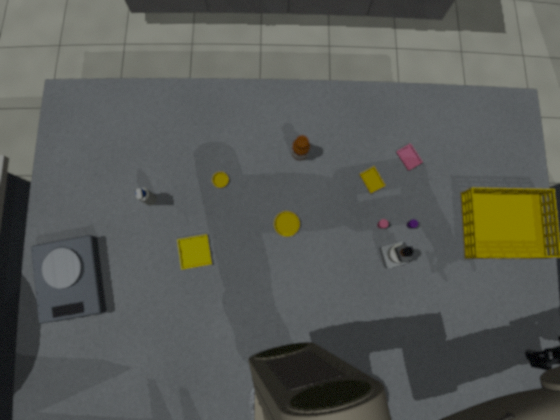

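Run:
```python
from h import *
N=['small_pot','oblong_box','wide_jar','square_tin','small_round_tray','oblong_tray','wide_round_tray','square_tray','brown_bottle','spray_bottle']
for c in ('side','top'):
    s=snapshot(c)
    for n in N:
        print(c,n,[(np.round(d['pixel'],1).tolist(),round(d['score'],2),np.round(atz(s,d['pixel'],0)[:2]).tolist()) for d in pinpoint(c,n)[:4]],[(np.round(d['box']).tolist(),round(d['score'],2)) for d in recognise(c,n)[:4]])
```

```text
side small_pot [([244.9, 319.0], 0.58, [412.0, -197.0]), ([295.2, 365.9], 0.57, [503.0, -338.0]), ([286.7, 333.8], 0.47, [500.0, -254.0]), ([269.7, 251.6], 0.18, [502.0, 18.0])] [([288.0, 352.0, 13.0, 21.0], 0.73), ([237.0, 300.0, 16.0, 17.0], 0.58), ([281.0, 317.0, 12.0, 20.0], 0.44), ([261.0, 138.0, 16.0, 34.0], 0.15)]
side oblong_box [([246.9, 327.6], 0.85, [414.0, -222.0])] [([232.0, 311.0, 24.0, 23.0], 0.94)]
side wide_jar [([246.3, 338.8], 0.63, [409.0, -252.0]), ([299.5, 201.9], 0.41, [625.0, 222.0])] [([234.0, 325.0, 24.0, 24.0], 0.84)]
side square_tin [([247.5, 347.6], 0.89, [409.0, -275.0])] [([229.0, 331.0, 37.0, 34.0], 0.86), ([340.0, 218.0, 19.0, 36.0], 0.4)]
side small_round_tray [([299.7, 200.5], 0.42, [628.0, 229.0])] [([293.0, 195.0, 16.0, 14.0], 0.54), ([236.0, 328.0, 24.0, 21.0], 0.21)]
side oblong_tray [([388.1, 353.5], 0.88, [705.0, -343.0]), ([339.3, 313.7], 0.62, [631.0, -221.0])] [([323.0, 300.0, 37.0, 32.0], 0.83), ([371.0, 338.0, 36.0, 32.0], 0.64), ([235.0, 328.0, 27.0, 22.0], 0.28)]
side wide_round_tray [([268.3, 252.3], 0.73, [498.0, 16.0])] [([255.0, 240
[... 992 characters left out ...]
g_tray [([372.2, 181.3], 0.69, [628.0, -231.0]), ([405.7, 156.1], 0.68, [708.0, -337.0]), ([399.5, 253.5], 0.66, [414.0, -305.0])] [([395.0, 144.0, 24.0, 28.0], 0.93), ([358.0, 167.0, 33.0, 24.0], 0.63)]
top wide_round_tray [([287.1, 226.6], 0.87, [490.0, 22.0]), ([401.5, 251.2], 0.55, [421.0, -311.0])] [([273.0, 214.0, 25.0, 21.0], 0.94)]
top square_tray [([189.9, 248.5], 0.64, [423.0, 301.0])] [([177.0, 233.0, 33.0, 42.0], 0.65)]
top brown_bottle [([297.4, 151.7], 0.73, [716.0, -7.0])] [([291.0, 135.0, 21.0, 24.0], 0.81)]
top spray_bottle [([401.2, 252.4], 0.75, [417.0, -310.0]), ([150.0, 202.6], 0.59, [556.0, 425.0])] [([398.0, 248.0, 12.0, 9.0], 0.64), ([133.0, 190.0, 23.0, 14.0], 0.59)]
```

The stack is at side (247,325) and top (400,252). Next I'll confirm the stack and the candidate objects in enlarged crops.

Run:
```python
from h import *
s=snapshot('side'); save(s,'side_stack',(215,285,315,375),8)
t=snapshot('top'); save(t,'top_stack',(350,205,430,275),10)
```

```text
(no output)
```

View pics/side_stack.png

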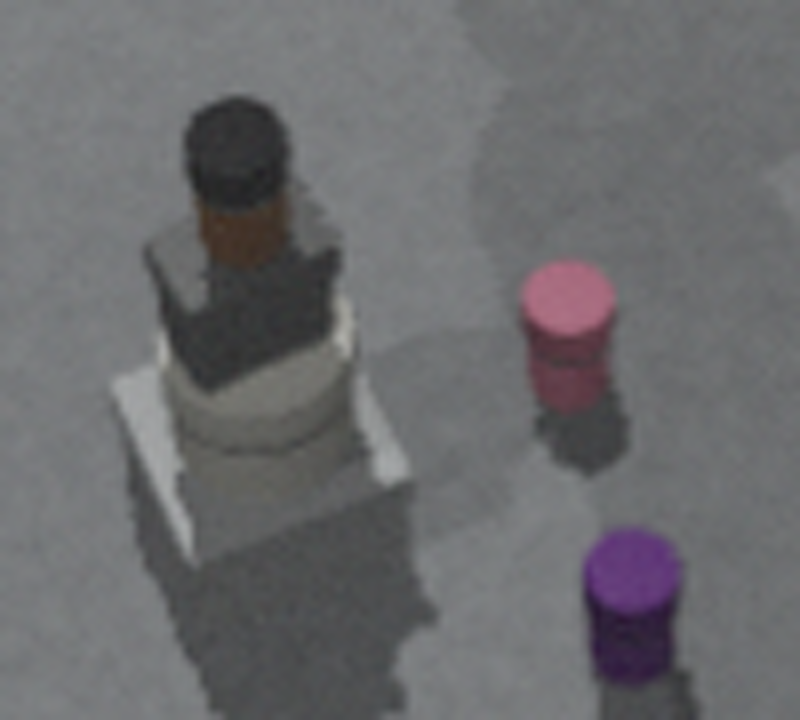

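View pics/top_stack.png

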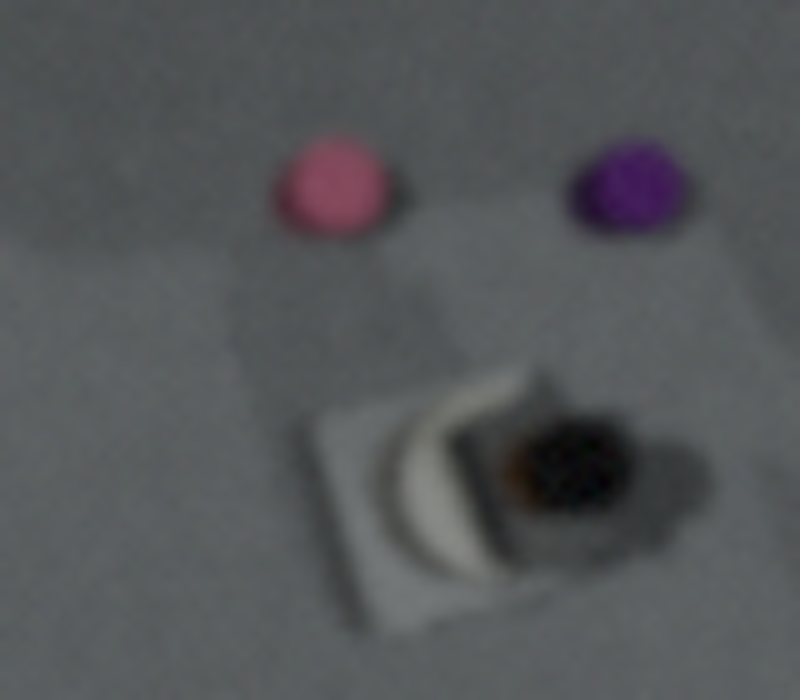

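Run:
```python
from h import *
s=snapshot('side');t=snapshot('top')
S=lambda x,y:((x+.5)/8-.5+215,(y+.5)/8-.5+285)
T=lambda x,y:((x+.5)/10-.5+350,(y+.5)/10-.5+205)
p=lambda n,v:print(n,np.round(v[:2],1))
p('pot S',atz(s,S(238,138),156));p('pot T',atz(t,T(578,465),156))
for q in [(112,385),(195,565),(408,475)]:p('tinS',atz(s,S(*q),40))
for q in [(312,420),(380,630),(545,375)]:p('tinT',atz(t,T(*q),40))
for q in [(148,248),(205,310),(340,250)]:p('boxS',atz(s,S(*q),118))
p('box bottom front S',atz(s,S(205,390),80))
p('pink S',atz(s,S(569,298),38));p('pink T',atz(t,T(340,185),38))
p('purp S',atz(s,S(633,571),38));p('purp T',atz(t,T(635,187),38))
# yellow trays
for n,im in (('side',s),('top',t)):
    hsv=cv2.cvtColor(im['pixels'],cv2.COLOR_RGB2HSV)
    m=cv2.inRange(hsv,(20,150,90),(35,255,255))
    k,l,st,c=cv2.connectedComponentsWithStats(m)
    for i in range(1,k):
        if st[i,4]>40:
            pts=np.argwhere(l==i)[:,::-1]; h=cv2.convexHull(pts.astype(np.int32))[:,0]
            w=np.array([atz(im,q,10)[:2] for q in h]); r=cv2.minAreaRect(w.astype(np.float32))
            print(n,st[i],np.round(r[0]),np.round(r[1]),round(r[2],1), 'circ',np.round(cv2.minEnclosingCircle(w.astype(np.float32))[0]),)
```

```text
pot S [ 412.2 -279.8]
pot T [ 410.9 -276.3]
tinS [ 372.6 -259. ]
tinS [ 389.4 -318.6]
tinS [ 447.  -301.2]
tinT [ 430.9 -239.2]
tinT [ 372.5 -256.8]
tinT [ 443.9 -306.5]
boxS [ 387.  -278.6]
boxS [ 399.4 -300.3]
boxS [ 434.6 -287.7]
box bottom front S [ 397.1 -295.3]
pink S [ 498.8 -250.7]
pink T [ 497.8 -249.9]
purp S [ 499.9 -338.7]
purp T [ 497.9 -335.7]
side [214 187  32  19 371] [413. 285.] [87. 84.] 8.1 circ [413. 286.]
side [293 198  14   7  69] [624. 215.] [40. 30.] 7.5 circ [624. 216.]
side [255 241  27  16 313] [497.  19.] [59. 71.] 70.1 circ [498.  22.]
side [324 301  35  28 493] [ 633. -231.] [68. 53.] 28.3 circ [ 632. -230.]
side [339 414  30   6  93] [ 590. -469.] [10. 55.] 79.9 circ [ 589. -472.]
top [360 167  25  26 376] [ 631. -228.] [66. 51.] 28.3 circ [ 631. -228.]
top [213 172  16  16 200] [625. 218.] [45. 44.] 1.8 circ [625. 219.]
top [ 461  188   99   70 5418] [ 507. -652.] [213. 311.] 0.6 circ [ 511. -653.]
top [274 211  26  26 502] [499.  25.] [71. 72.] 45.4 circ [498.  24.]
top [178 235  34  34 921] [415. 286.] [86. 88.] 10.7 circ [414. 286.]
```

```bash
cat >> h.py <<'E'
def boxw(x,y,yaw,a,b,z0,z1):
    c=np.array([[1,1],[-1,1],[-1,-1],[1,-1]])*[a/2,b/2]; t=np.radians(yaw)
    c=c@np.array([[np.cos(t),np.sin(t)],[-np.sin(t),np.cos(t)]])+[x,y]
    L=[np.c_[np.vstack([c,c[:1]]),np.full(5,z)] for z in (z0,z1)]
    L+=[np.array([[*q,z0],[*q,z1]]) for q in c]; return L
def cylw(x,y,d,z0,z1):
    a=np.linspace(0,2*np.pi,60); c=np.c_[x+d/2*np.cos(a),y+d/2*np.sin(a)]
    return [np.c_[c,np.full(60,z)] for z in (z0,z1)]
def overlay(s,name,crop,scale,items):
    l,t,r,b=crop; im=cv2.resize(s['pixels'][t:b,l:r,::-1],None,fx=scale,fy=scale,interpolation=cv2.INTER_CUBIC)
    im=cv2.convertScaleAbs(im,alpha=1.3)
    for L,col in items:
        for P in L:
            q=(proj(s,P)-[l,t]+.5)*scale-.5
            cv2.polylines(im,[np.round(q*8).astype(np.int32)],False,col,1,cv2.LINE_AA,3)
    cv2.imwrite('pics/'+name+'.png',im)
E
cat > ov.py <<'E'
from h import *
import sys
s=snapshot('side');t=snapshot('top')
def go(tag,tin,jar,box,pot):
    I=[(boxw(*tin,64,64,0,40),(0,255,0)),(cylw(*jar,52,40,80),(255,255,0)),(boxw(*box,44,28,80,118),(0,255,255)),(cylw(*pot,26,118,156),(0,0,255))]
    overlay(s,'ovs'+tag,(220,290,280,375),9,I); overlay(t,'ovt'+tag,(370,230,430,275),12,I)
    a=cv2.imread('pics/ovs%s.png'%tag);b=cv2.imread('pics/ovt%s.png'%tag)
    b=cv2.resize(b,None,fx=.6,fy=.6)
    H=max(a.shape[0],b.shape[0]); o=np.zeros((H,a.shape[1]+b.shape[1],3),np.uint8);print(o.shape)
    o[:a.shape[0],:a.shape[1]]=a;o[:b.shape[0],a.shape[1]:]=b
    o=cv2.resize(o,None,fx=min(1,800/o.shape[1],600/o.shape[0]),fy=min(1,800/o.shape[1],600/o.shape[0]))
    cv2.imwrite('pics/ov%s.png'%tag,o)
E
python3 - <<'E'
from ov import *
go('1',(410,-279,16.5),(410,-279),(411,-279,22),(411.5,-278))
I=[(boxw(631.5,-229,28.3,68,52,0,10),(0,0,255)),(cylw(498,23,76,0,10),(0,0,255)),(cylw(625,217.5,50,0,10),(0,0,255)),(boxw(414,286,9,88,88,0,10),(0,0,255))]
overlay(s,'trs',(200,170,370,340),4,I)
overlay(t,'trt',(170,150,400,290),3.4,I) if 0 else overlay(t,'trt',(170,150,400,290),3,I)
E
```

```text
(765, 972, 3)
```

View pics/ov1.png

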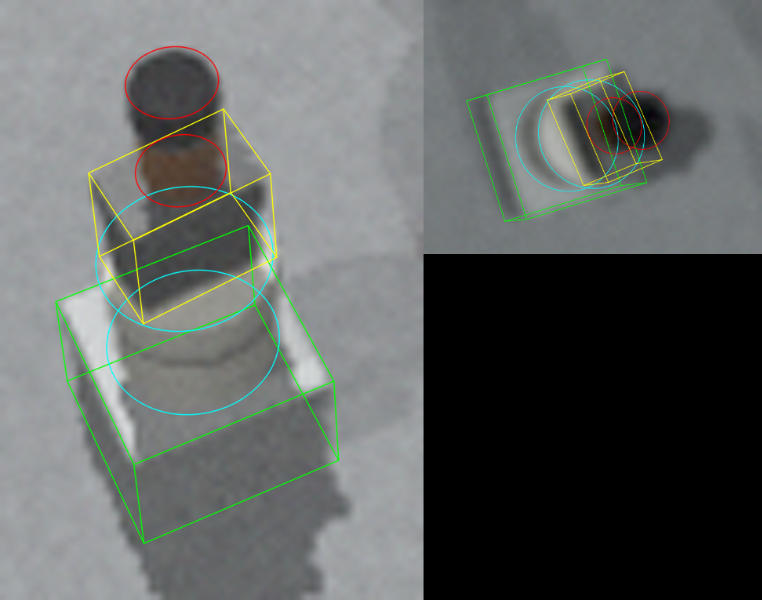

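View pics/trs.png

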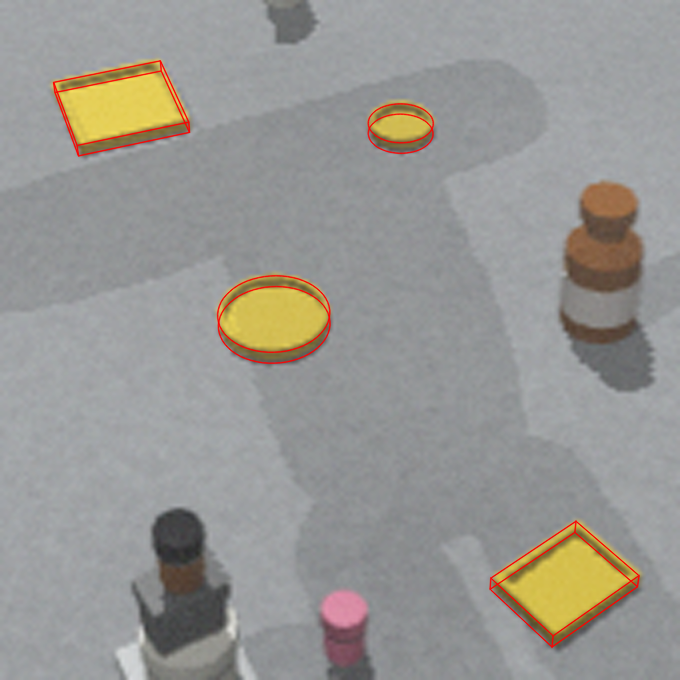

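View pics/trt.png

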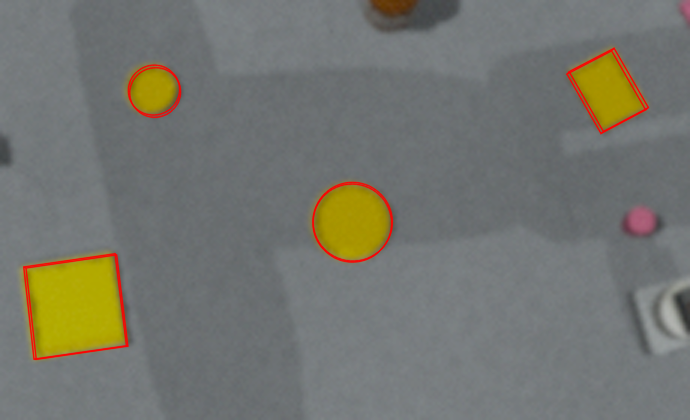

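Run:
```python
from ov import *
S=lambda x,y:((x+.5)/8-.5+215,(y+.5)/8-.5+285)
T=lambda x,y:((x+.5)/10-.5+350,(y+.5)/10-.5+205)
def tri(a,b):
    A=[];B=[]
    for c,q in ((s,a),(t,b)):
        o,d=ray(c,q);M=np.eye(3)-np.outer(d,d);A.append(M);B.append(M@o)
    return np.linalg.solve(sum(A),sum(B))
print(tri(S(238,138),T(578,465)),tri(S(569,298),T(340,185)),tri(S(633,571),T(635,187)))
I=[(cylw(498.3,-250.3,26,0,38),(0,255,0)),(cylw(499,-337,26,0,38),(0,255,0))]
overlay(s,'pk',(270,310,310,380),8,I)
overlay(t,'pk2',(370,205,430,245),8,I)
a=cv2.imread('pics/pk.png');b=cv2.imread('pics/pk2.png');o=np.zeros((560,800,3),np.uint8);o[:,:320]=a;o[:320,320:]=b;cv2.imwrite('pics/pk3.png',o)
```

```text
[ 411.6724459  -277.26785407  153.02060238] [ 498.38801517 -250.16324531   37.19051002] [ 499.31214889 -336.79696061   35.04088853]
```

View pics/pk3.png

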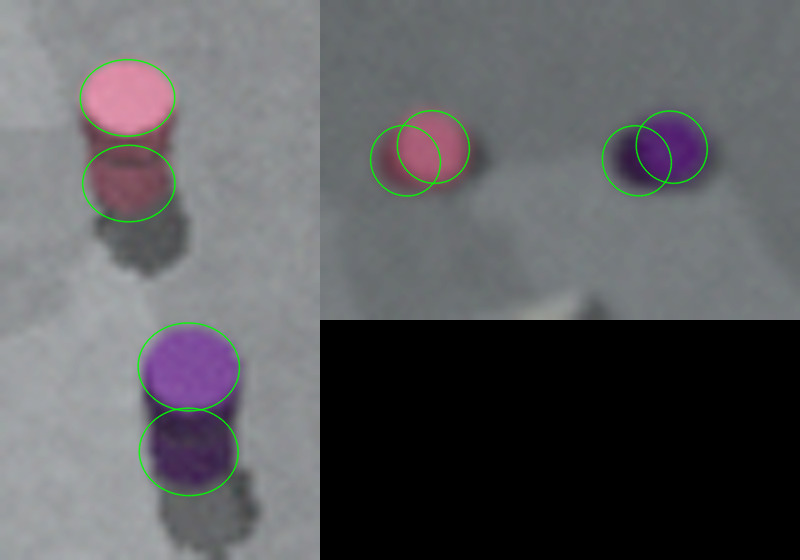

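The trays fit the overlay well. The pot to take is the one with the black lid and amber body at side (244,308). The pink one at side (286,325) and the purple one at side (294,360) are look-alikes. The oblong tray to use is the yellow one at side (341,315), and the pink one at (389,353) is not. Next I approach the stack.

```bash
cat >> h.py <<'E'
def to(x,y,z,yaw=None):
    st=sense(); p=st['tool_pos']; r=R.from_euler('xyz',st['tcp_rot'],degrees=True)
    d=r.inv().apply(np.array([x,y,z])-p)
    print('pos',np.round(p,1),'rot',np.round(st['tcp_rot'],2),'t',round(st['time'],1),'gap',round(st['finger_gap'],1),'F',np.round(st['ft_force'],1),'J6',round(st['joint_pos'][5],1))
    Y=st['tcp_rot'][2] if yaw is None else yaw
    w=(r.inv()*R.from_euler('xyz',[180,0,Y],degrees=True)).as_rotvec()
    print('-> d',np.round(d,1),'w',np.round(w,4))
E
python3 - <<'E'
from h import *
to(411.5,-278,400)
E
```

```text
pos [ 181.2 -572.   404.7] rot [-180.     -0.     17.58] t 2.6 gap 85.6 F [-0.3  0.3 -0.1] J6 -4.9
-> d [ 308.3 -210.7    4.7] w [-0. -0.  0.]
```

arm_command --plan '[{"dx": 308.3, "dy": -210.7, "dz": 4.7, "jaw": 0}, {"dx": 308.3, "dy": -210.7, "dz": 4.7, "jaw": 0.3}, {"dx": 308.3, "dy": -210.7, "dz": 4.7, "jaw": 0.3}, {"dx": 308.3, "dy": -210.7, "dz": 4.7, "jaw": 0.3}, {"dx": 308.3, "dy": -210.7, "dz": 4.7, "jaw": 0.3}, {"dx": 308.3, "dy": -210.7, "dz": 4.7, "jaw": 0.3}, {"dx": 308.3, "dy": -210.7, "dz": 4.7, "jaw": 0.3}, {"dx": 308.3, "dy": -210.7, "dz": 4.7, "jaw": 0.3}, {"dx": 308.3, "dy": -210.7, "dz": 4.7, "jaw": 0.3}, {"dx": 308.3, "dy": -210.7, "dz": 4.7, "jaw": 0.3}, {"dx": 308.3, "dy": -210.7, "dz": 4.7, "jaw": 0.3}, {"dx": 308.3, "dy": -210.7, "dz": 4.7, "jaw": 0.3}]' --squeeze 20

```text
invalid input
```

Run:
```python
from h import *
to(411.5,-278,301)
s=snapshot('side');t=snapshot('top')
save(s,'s1',(205,180,315,375),3.0); save(t,'t1',(350,195,430,275),7)
a=cv2.imread('pics/s1.png');b=cv2.imread('pics/t1.png');o=np.zeros((600,800,3),np.uint8);b=cv2.resize(b,(460,460));o[:a.shape[0],:a.shape[1]]=a;o[:460,340:]=b;cv2.imwrite('pics/c1.png',o)
```

```text
pos [ 181.2 -572.   404.7] rot [-180.     -0.     17.58] t 2.6 gap 85.6 F [-0.3  0.3 -0.1] J6 -4.9
-> d [ 308.3 -210.7  103.7] w [-0. -0.  0.]
```

View pics/c1.png

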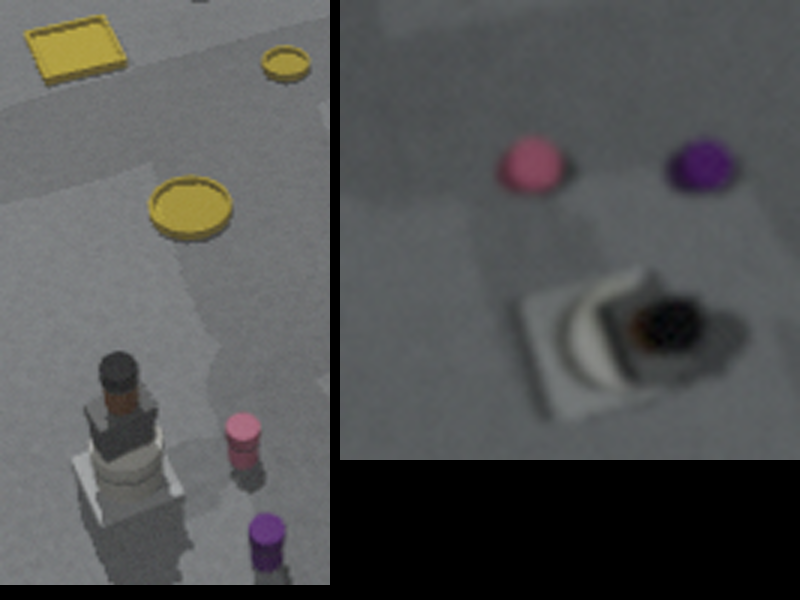

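The call was refused and nothing moved. I'll try again with every key filled in.

arm_command --plan '[{"jaw": 0.3, "dx": 308, "dy": -211, "dz": 5, "wx": 0, "wy": 0, "wz": 0}, {"jaw": 0.3, "dx": 308, "dy": -211, "dz": 5, "wx": 0, "wy": 0, "wz": 0}, {"jaw": 0.3, "dx": 308, "dy": -211, "dz": 5, "wx": 0, "wy": 0, "wz": 0}, {"jaw": 0.3, "dx": 308, "dy": -211, "dz": 5, "wx": 0, "wy": 0, "wz": 0}, {"jaw": 0.3, "dx": 308, "dy": -211, "dz": 5, "wx": 0, "wy": 0, "wz": 0}, {"jaw": 0.3, "dx": 308, "dy": -211, "dz": 5, "wx": 0, "wy": 0, "wz": 0}, {"jaw": 0.3, "dx": 308, "dy": -211, "dz": 5, "wx": 0, "wy": 0, "wz": 0}, {"jaw": 0.3, "dx": 308, "dy": -211, "dz": 5, "wx": 0, "wy": 0, "wz": 0}, {"jaw": 0.3, "dx": 308, "dy": -211, "dz": 5, "wx": 0, "wy": 0, "wz": 0}, {"jaw": 0.3, "dx": 308, "dy": -211, "dz": 5, "wx": 0, "wy": 0, "wz": 0}, {"jaw": 0.3, "dx": 308, "dy": -211, "dz": 5, "wx": 0, "wy": 0, "wz": 0}]' --squeeze 20

```text
time: 3.8
tool_pos: [410.6, -278.6, 399.7]
tcp_rot: [180.0, 0.0, 17.5]
ft_force: [1.3, -0.4, 0.2]
finger_gap: 59.4
```

```bash
cat >> h.py <<'E'
def both(tag,cs,ct):
    s=snapshot('side');t=snapshot('top')
    f=lambda im,c:cv2.resize(im['pixels'][c[1]:c[3],c[0]:c[2],::-1],None,fx=min(395/(c[2]-c[0]),600/(c[3]-c[1])),fy=min(395/(c[2]-c[0]),600/(c[3]-c[1])),interpolation=cv2.INTER_CUBIC)
    a=f(s,cs);b=f(t,ct);o=np.zeros((600,800,3),np.uint8);o[:a.shape[0],:a.shape[1]]=a;o[:b.shape[0],400:400+b.shape[1]]=b
    cv2.imwrite('pics/%s.png'%tag,o)
E
python3 - <<'E'
from h import *
to(411.5,-278,301)
both('c2',(205,230,315,375),(350,195,430,275))
E
```

```text
pos [ 410.6 -278.6  399.7] rot [1.7998e+02 2.0000e-02 1.7530e+01] t 3.8 gap 59.4 F [ 1.3 -0.4  0.2] J6 32.4
-> d [ 1.  -0.3 98.7] w [0.0003 0.0004 0.    ]
```

View pics/c2.png

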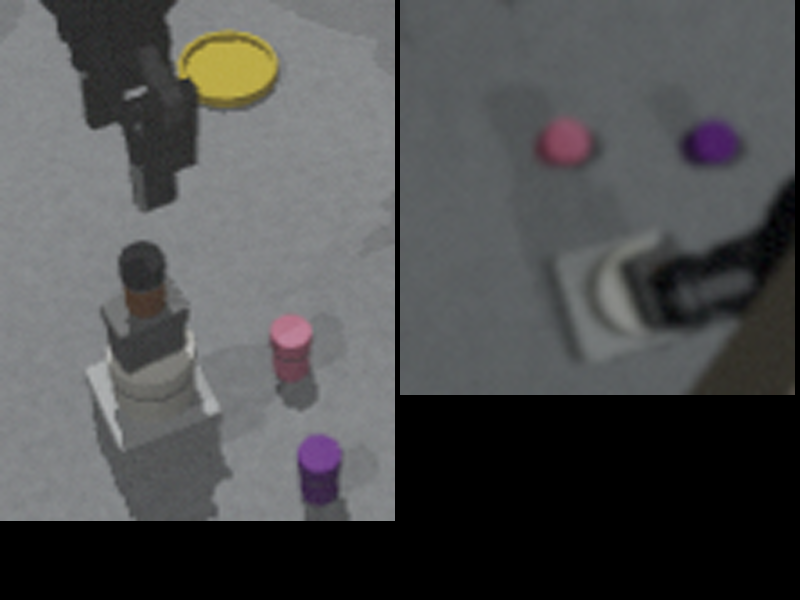

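arm_command --plan '[{"jaw": 0.3, "dx": 1, "dy": 0, "dz": 20, "wx": 0, "wy": 0, "wz": 0}, {"jaw": 0.3, "dx": 1, "dy": 0, "dz": 45, "wx": 0, "wy": 0, "wz": 0}, {"jaw": 0.3, "dx": 1, "dy": 0, "dz": 65, "wx": 0, "wy": 0, "wz": 0}, {"jaw": 0.3, "dx": 1, "dy": 0, "dz": 82, "wx": 0, "wy": 0, "wz": 0}, {"jaw": 0.3, "dx": 1, "dy": 0, "dz": 93, "wx": 0, "wy": 0, "wz": 0}, {"jaw": 0.3, "dx": 1, "dy": 0, "dz": 98.5, "wx": 0, "wy": 0, "wz": 0}, {"jaw": 0.4, "dx": 1, "dy": 0, "dz": 98.5, "wx": 0, "wy": 0, "wz": 0}, {"jaw": 0.5, "dx": 1, "dy": 0, "dz": 98.5, "wx": 0, "wy": 0, "wz": 0}, {"jaw": 0.55, "dx": 1, "dy": 0, "dz": 98.5, "wx": 0, "wy": 0, "wz": 0}, {"jaw": 0.58, "dx": 1, "dy": 0, "dz": 98.5, "wx": 0, "wy": 0, "wz": 0}, {"jaw": 0.58, "dx": 1, "dy": 0, "dz": 98.5, "wx": 0, "wy": 0, "wz": 0}]' --squeeze 20

```text
time: 5.0
tool_pos: [412.3, -277.6, 301.8]
tcp_rot: [180.0, -0.0, 17.6]
ft_force: [-0.3, 0.0, 0.2]
finger_gap: 36.0
```

Run:
```python
from h import *
to(411.5,-278,301)
both('c3',(215,265,295,375),(350,195,430,275))
```

```text
pos [ 412.3 -277.6  301.8] rot [ 1.7996e+02 -3.0000e-02  1.7590e+01] t 5.0 gap 36.0 F [-0.3  0.   0.2] J6 32.5
-> d [-0.9  0.2  0.8] w [ 0.0008 -0.0005 -0.    ]
```

View pics/c3.png

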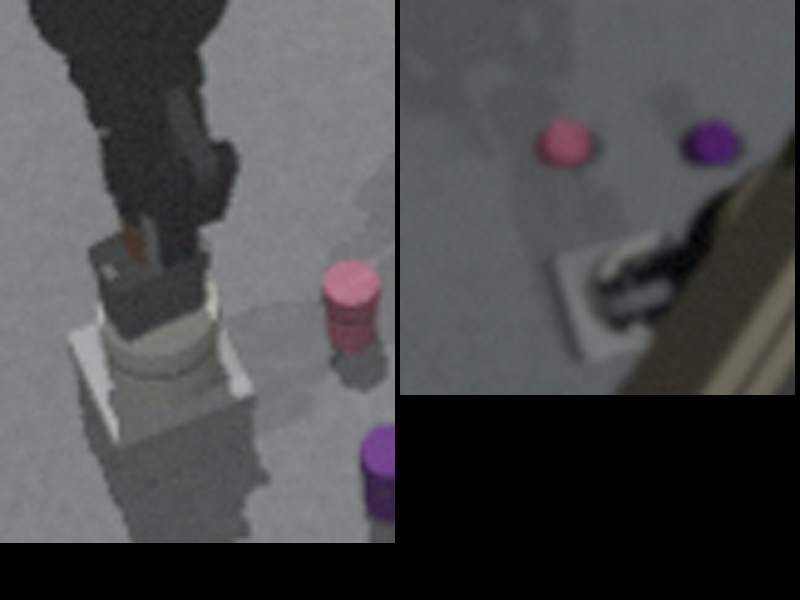

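arm_command --plan '[{"jaw": 0.6, "dx": -0.5, "dy": 0, "dz": 0.5, "wx": 0, "wy": 0, "wz": 0}, {"jaw": 0.62, "dx": -0.5, "dy": 0, "dz": 0.5, "wx": 0, "wy": 0, "wz": 0}, {"jaw": 0.64, "dx": -0.5, "dy": 0, "dz": 0.5, "wx": 0, "wy": 0, "wz": 0}, {"jaw": 0.66, "dx": -0.5, "dy": 0, "dz": 0.5, "wx": 0, "wy": 0, "wz": 0}, {"jaw": 0.68, "dx": -0.5, "dy": 0, "dz": 0.5, "wx": 0, "wy": 0, "wz": 0}, {"jaw": 0.7, "dx": -0.5, "dy": 0, "dz": 0.5, "wx": 0, "wy": 0, "wz": 0}, {"jaw": 0.72, "dx": -0.5, "dy": 0, "dz": 0.5, "wx": 0, "wy": 0, "wz": 0}, {"jaw": 0.8, "dx": -0.5, "dy": 0, "dz": 0.5, "wx": 0, "wy": 0, "wz": 0}, {"jaw": 0.8, "dx": -0.5, "dy": 0, "dz": 0.5, "wx": 0, "wy": 0, "wz": 0}, {"jaw": 0.8, "dx": -0.5, "dy": 0, "dz": 0.5, "wx": 0, "wy": 0, "wz": 0}]' --squeeze 25

```text
time: 6.1
tool_pos: [411.6, -277.7, 300.8]
tcp_rot: [180.0, -0.0, 17.6]
ft_force: [-0.3, -0.2, 1.7]
finger_gap: 24.9
```

Run:
```python
from h import *
to(411.5,-278,360)
to(625,217.5,360)
```

```text
pos [ 411.6 -277.7  300.8] rot [179.99  -0.    17.58] t 6.1 gap 24.9 F [-0.3 -0.2  1.7] J6 32.5
-> d [ -0.2   0.3 -59.2] w [ 0.0001 -0.0001 -0.    ]
pos [ 411.6 -277.7  300.8] rot [179.99  -0.    17.58] t 6.1 gap 24.9 F [-0.3 -0.2  1.7] J6 32.5
-> d [ 353.  -407.6  -59.2] w [ 0.0001 -0.0001 -0.    ]
```

arm_command --plan '[{"jaw": 0.8, "dx": 0, "dy": 0, "dz": -2, "wx": 0, "wy": 0, "wz": 0}, {"jaw": 0.8, "dx": 0, "dy": 0, "dz": -5, "wx": 0, "wy": 0, "wz": 0}, {"jaw": 0.8, "dx": 0, "dy": 0, "dz": -10, "wx": 0, "wy": 0, "wz": 0}, {"jaw": 0.8, "dx": 0, "dy": 0, "dz": -18, "wx": 0, "wy": 0, "wz": 0}, {"jaw": 0.8, "dx": 0, "dy": 0, "dz": -28, "wx": 0, "wy": 0, "wz": 0}, {"jaw": 0.8, "dx": 0, "dy": 0, "dz": -40, "wx": 0, "wy": 0, "wz": 0}, {"jaw": 0.8, "dx": 0, "dy": 0, "dz": -52, "wx": 0, "wy": 0, "wz": 0}, {"jaw": 0.8, "dx": 0, "dy": 0, "dz": -60, "wx": 0, "wy": 0, "wz": 0}, {"jaw": 0.8, "dx": 0, "dy": 0, "dz": -60, "wx": 0, "wy": 0, "wz": 0}]'

```text
time: 7.0
tool_pos: [412.0, -278.0, 362.8]
tcp_rot: [179.8, -0.1, 17.6]
ft_force: [0.6, -0.3, -1.2]
finger_gap: 25.0
```

Run:
```python
from h import *
to(625,217.5,360)
both('c4',(205,230,315,375),(350,195,430,275))
```

```text
pos [ 412.  -278.   362.8] rot [ 1.7985e+02 -1.0000e-01  1.7580e+01] t 7.0 gap 25.0 F [ 0.6 -0.3 -1.2] J6 32.5
-> d [ 352.7 -408.1    2.3] w [ 0.0027 -0.0017 -0.    ]
```

View pics/c4.png

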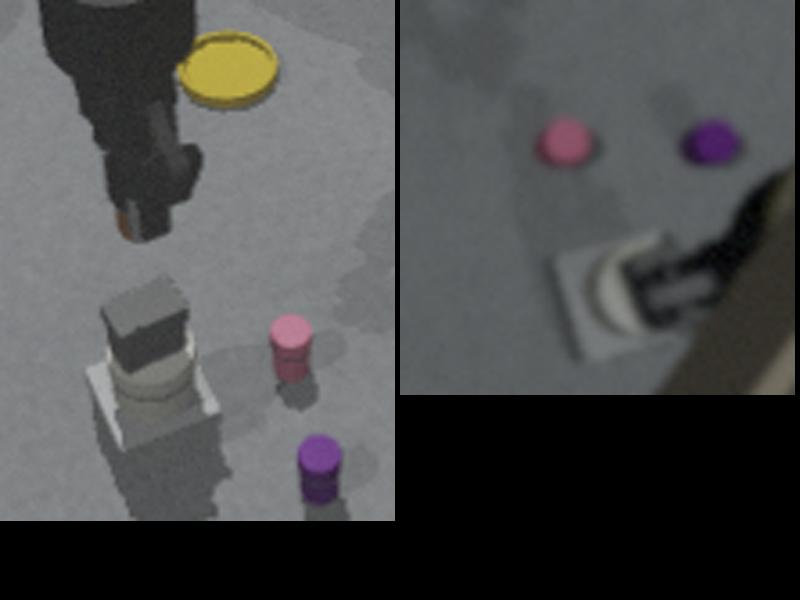

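arm_command --plan '[{"jaw": 0.8, "dx": 10, "dy": -12, "dz": 0, "wx": 0, "wy": 0, "wz": 0}, {"jaw": 0.8, "dx": 29, "dy": -33, "dz": 0, "wx": 0, "wy": 0, "wz": 0}, {"jaw": 0.8, "dx": 56, "dy": -65, "dz": 0, "wx": 0, "wy": 0, "wz": 0}, {"jaw": 0.8, "dx": 88, "dy": -102, "dz": 0, "wx": 0, "wy": 0, "wz": 0}, {"jaw": 0.8, "dx": 120, "dy": -139, "dz": 0, "wx": 0, "wy": 0, "wz": 0}, {"jaw": 0.8, "dx": 152, "dy": -176, "dz": 0, "wx": 0, "wy": 0, "wz": 0}, {"jaw": 0.8, "dx": 184, "dy": -213, "dz": 0, "wx": 0, "wy": 0, "wz": 0}, {"jaw": 0.8, "dx": 216, "dy": -250, "dz": 0, "wx": 0, "wy": 0, "wz": 0}, {"jaw": 0.8, "dx": 248, "dy": -287, "dz": 0, "wx": 0, "wy": 0, "wz": 0}, {"jaw": 0.8, "dx": 280, "dy": -324, "dz": 0, "wx": 0, "wy": 0, "wz": 0}, {"jaw": 0.8, "dx": 312, "dy": -361, "dz": 0, "wx": 0, "wy": 0, "wz": 0}, {"jaw": 0.8, "dx": 336, "dy": -389, "dz": 0, "wx": 0, "wy": 0, "wz": 0}]'

```text
time: 8.3
tool_pos: [614.7, 197.5, 359.4]
tcp_rot: [-180.0, 0.1, 17.7]
ft_force: [0.2, -1.5, -0.6]
finger_gap: 24.9
```

arm_command --plan '[{"jaw": 0.8, "dx": 10, "dy": -12, "dz": 0, "wx": 0, "wy": 0, "wz": 0}, {"jaw": 0.8, "dx": 16, "dy": -18, "dz": 0, "wx": 0, "wy": 0, "wz": 0}, {"jaw": 0.8, "dx": 16, "dy": -18, "dz": 0, "wx": 0, "wy": 0, "wz": 0}, {"jaw": 0.8, "dx": 16, "dy": -18, "dz": 0, "wx": 0, "wy": 0, "wz": 0}, {"jaw": 0.8, "dx": 16, "dy": -18, "dz": 0, "wx": 0, "wy": 0, "wz": 0}, {"jaw": 0.8, "dx": 16, "dy": -18, "dz": 0, "wx": 0, "wy": 0, "wz": 0}]'

```text
time: 8.9
tool_pos: [624.2, 215.5, 360.9]
tcp_rot: [180.0, -0.0, 17.5]
ft_force: [-0.2, 0.3, -0.3]
finger_gap: 25.2
```

Run:
```python
from h import *
to(625,217.5,188)
both('c5',(250,110,350,220),(190,145,250,205))
```

```text
pos [624.2 215.5 360.9] rot [ 1.7999e+02 -1.0000e-02  1.7500e+01] t 8.9 gap 25.2 F [-0.2  0.3 -0.3] J6 87.1
-> d [  1.3  -1.7 172.9] w [ 0.0001 -0.0002 -0.    ]
```

View pics/c5.png

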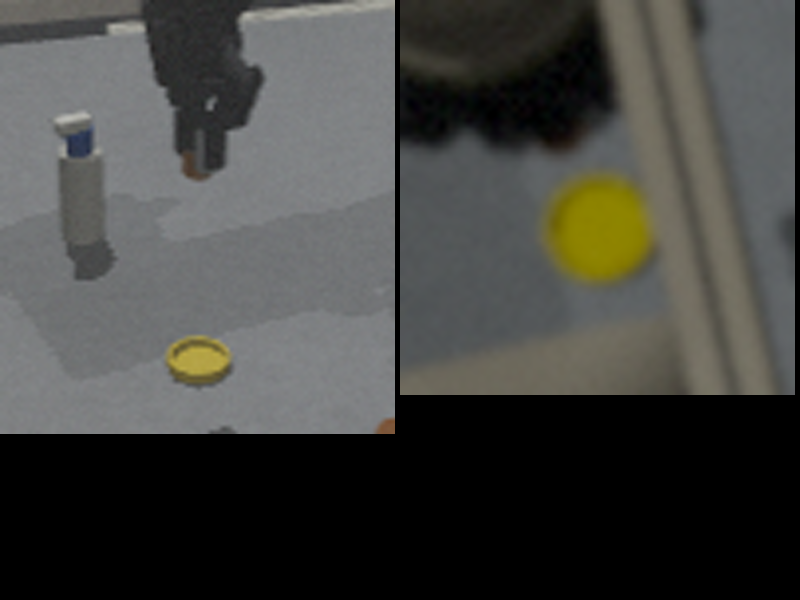

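Run:
```python
from ov import *
save(s,'s6',(225,300,275,375),8);save(t,'t6',(370,230,430,275),12)
go('2',(410,-279,16.5),(410,-279),(411,-279,22),(411.5,-278))
```

```text
(765, 972, 3)
```

View pics/ov2.png

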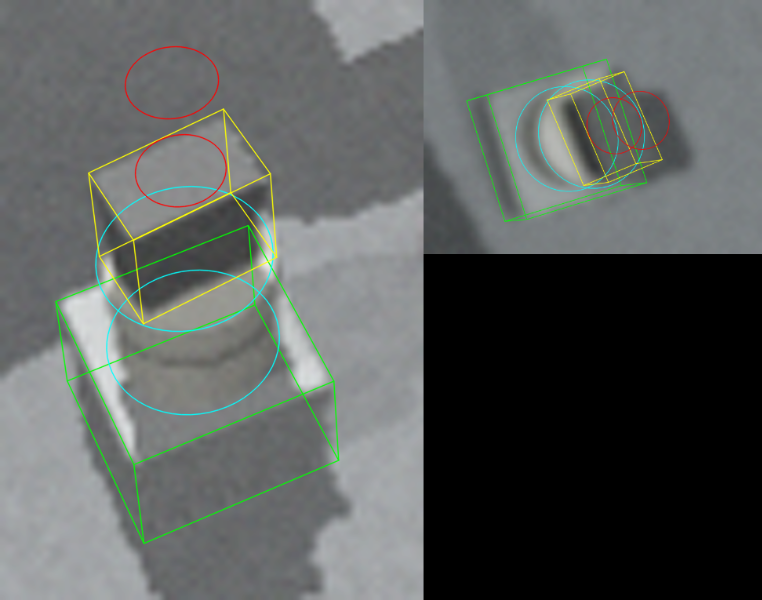

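arm_command --plan '[{"jaw": 0.8, "dx": 0.7, "dy": -1, "dz": 15, "wx": 0, "wy": 0, "wz": 0}, {"jaw": 0.8, "dx": 0.7, "dy": -1, "dz": 40, "wx": 0, "wy": 0, "wz": 0}, {"jaw": 0.8, "dx": 0.7, "dy": -1, "dz": 70, "wx": 0, "wy": 0, "wz": 0}, {"jaw": 0.8, "dx": 0.7, "dy": -1, "dz": 100, "wx": 0, "wy": 0, "wz": 0}, {"jaw": 0.8, "dx": 0.7, "dy": -1, "dz": 125, "wx": 0, "wy": 0, "wz": 0}, {"jaw": 0.8, "dx": 0.7, "dy": -1, "dz": 145, "wx": 0, "wy": 0, "wz": 0}, {"jaw": 0.8, "dx": 0.7, "dy": -1, "dz": 157, "wx": 0, "wy": 0, "wz": 0}, {"jaw": 0.8, "dx": 0.7, "dy": -1, "dz": 163, "wx": 0, "wy": 0, "wz": 0}, {"jaw": 0.8, "dx": 0.7, "dy": -1, "dz": 163, "wx": 0, "wy": 0, "wz": 0}, {"jaw": 0.8, "dx": 0.7, "dy": -1, "dz": 163, "wx": 0, "wy": 0, "wz": 0}]'

```text
time: 10.1
tool_pos: [625.1, 217.9, 198.8]
tcp_rot: [180.0, -0.1, 17.6]
ft_force: [-0.2, -0.0, -0.5]
finger_gap: 25.3
```

Run:
```python
from h import *
to(625,217.5,187)
both('c7',(270,140,330,220),(190,145,250,205))
```

```text
pos [625.1 217.9 198.8] rot [ 1.800e+02 -9.000e-02  1.758e+01] t 10.1 gap 25.3 F [-0.2 -0.  -0.5] J6 87.2
-> d [-0.3  0.4 11.8] w [ 0.0001 -0.0016 -0.    ]
```

View pics/c7.png

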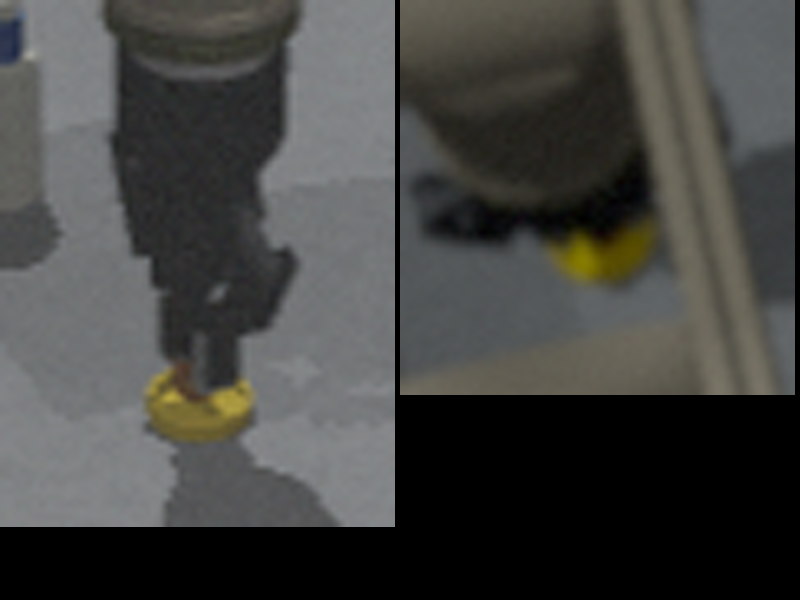

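arm_command --plan '[{"jaw": 0.8, "dx": 0, "dy": 0, "dz": 4, "wx": 0, "wy": 0, "wz": 0}, {"jaw": 0.8, "dx": 0, "dy": 0, "dz": 7, "wx": 0, "wy": 0, "wz": 0}, {"jaw": 0.8, "dx": 0, "dy": 0, "dz": 9, "wx": 0, "wy": 0, "wz": 0}, {"jaw": 0.8, "dx": 0, "dy": 0, "dz": 10, "wx": 0, "wy": 0, "wz": 0}, {"jaw": 0.8, "dx": 0, "dy": 0, "dz": 11, "wx": 0, "wy": 0, "wz": 0}, {"jaw": 0.8, "dx": 0, "dy": 0, "dz": 11.5, "wx": 0, "wy": 0, "wz": 0}, {"jaw": 0.8, "dx": 0, "dy": 0, "dz": 11.5, "wx": 0, "wy": 0, "wz": 0}, {"jaw": 0.8, "dx": 0, "dy": 0, "dz": 11.5, "wx": 0, "wy": 0, "wz": 0}]'

```text
time: 11.0
tool_pos: [624.8, 217.8, 186.8]
tcp_rot: [180.0, -0.0, 17.6]
ft_force: [-3.3, -0.9, 5.1]
finger_gap: 24.9
```

arm_command --plan '[{"jaw": 0.68, "dx": 0, "dy": 0, "dz": 0, "wx": 0, "wy": 0, "wz": 0}, {"jaw": 0.66, "dx": 0, "dy": 0, "dz": 0, "wx": 0, "wy": 0, "wz": 0}, {"jaw": 0.6, "dx": 0, "dy": 0, "dz": 0, "wx": 0, "wy": 0, "wz": 0}, {"jaw": 0.5, "dx": 0, "dy": 0, "dz": 0, "wx": 0, "wy": 0, "wz": 0}, {"jaw": 0.4, "dx": 0, "dy": 0, "dz": 0, "wx": 0, "wy": 0, "wz": 0}, {"jaw": 0.4, "dx": 0, "dy": 0, "dz": 0, "wx": 0, "wy": 0, "wz": 0}, {"jaw": 0.4, "dx": 0, "dy": 0, "dz": -5, "wx": 0, "wy": 0, "wz": 0}, {"jaw": 0.4, "dx": 0, "dy": 0, "dz": -20, "wx": 0, "wy": 0, "wz": 0}, {"jaw": 0.4, "dx": 0, "dy": 0, "dz": -50, "wx": 0, "wy": 0, "wz": 0}, {"jaw": 0.4, "dx": 0, "dy": 0, "dz": -95, "wx": 0, "wy": 0, "wz": 0}, {"jaw": 0.4, "dx": 0, "dy": 0, "dz": -140, "wx": 0, "wy": 0, "wz": 0}, {"jaw": 0.4, "dx": 0, "dy": 0, "dz": -174, "wx": 0, "wy": 0, "wz": 0}]'

```text
time: 12.2
tool_pos: [624.9, 217.9, 365.6]
tcp_rot: [180.0, -0.3, 17.6]
ft_force: [1.6, 0.4, -0.4]
finger_gap: 51.6
```

Run:
```python
from ov import *
to(411,-280,360)
both('c8',(270,140,330,220),(190,145,250,205))
s=snapshot('side');t=snapshot('top')
save(s,'s8',(225,300,275,375),8)
save(t,'t8',(370,230,430,275),12)
a=cv2.imread('pics/s8.png');b=cv2.imread('pics/t8.png');b=cv2.resize(b,(396,297));o=np.zeros((600,800,3),np.uint8);o[:,:400]=a;o[:297,404:]=b;cv2.imwrite('pics/c8b.png',o)
```

```text
pos [626.3 218.3 370.1] rot [179.96  -0.77  17.58] t 12.3 gap 50.9 F [0.7 1.3 1. ] J6 87.2
-> d [-355.8  410.     5.6] w [ 0.0007 -0.0135 -0.    ]
```

View pics/c8.png

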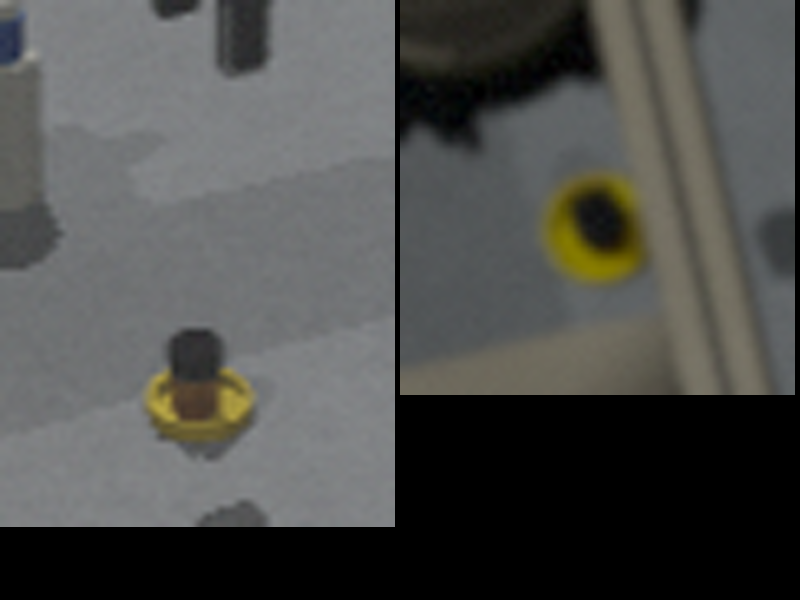

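View pics/c8b.png

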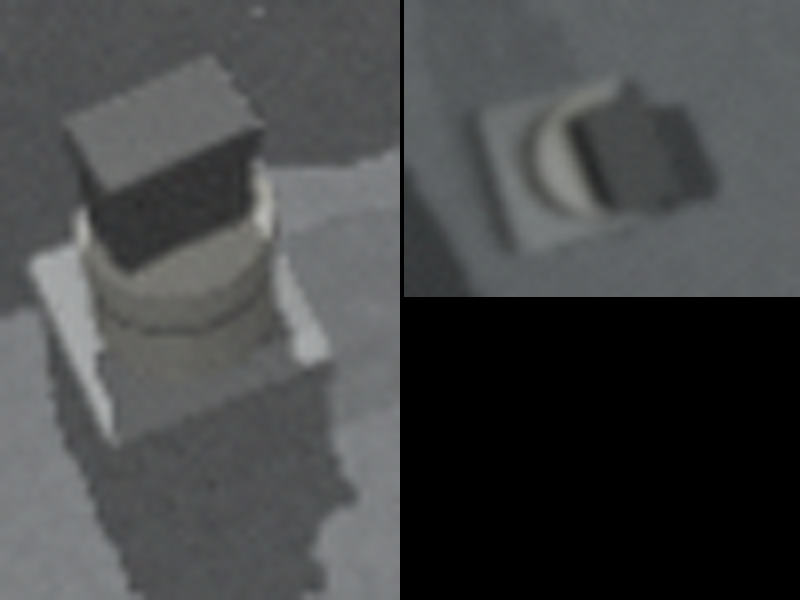

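Run:
```python
from ov import *
S=lambda x,y:((x+.5)/8-.5+225,(y+.5)/8-.5+300)
P=np.array([atz(s,S(*q),118)[:2] for q in [(65,125),(212,58),(263,128),(105,195)]])
print(P.round(1),P.mean(0))
e=np.diff(np.vstack([P,P[:1]]),axis=0); print(np.hypot(*e.T).round(1),np.degrees(np.arctan2(e[:,1],e[:,0])).round(1))
# jar lid ellipse & tin in side: 
P=np.array([atz(s,S(*q),40)[:2] for q in [(30,262),(115,440),(330,355)]]);print(P.round(1),(P[0]+P[2])/2)
for tag,bx in (('3',(411,-280,21)),):
    go(tag,(410,-279,16.5),(410,-279),bx,(0,0))
```

```text
[[ 386.4 -277.5]
 [ 425.4 -262.6]
 [ 435.4 -287.2]
 [ 394.3 -300.9]] [ 410.37870497 -282.07371567]
[41.7 26.6 43.3 24.7] [  20.9  -67.7 -161.6  108.8]
[[ 372.1 -258. ]
 [ 389.5 -317.2]
 [ 447.6 -301.3]] [ 409.84729101 -279.63531981]
(765, 972, 3)
```

View pics/ov3.png

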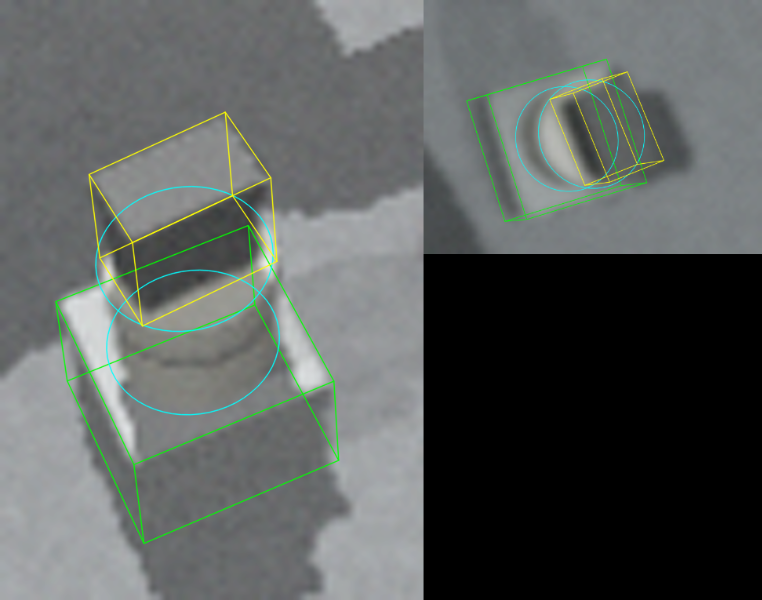

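Run:
```python
from h import *
to(410.5,-280,360,20)
```

```text
pos [624.1 217.6 358.3] rot [-179.99    0.18   17.58] t 12.6 gap 51.1 F [ 0.2 -0.6 -0.1] J6 87.2
-> d [-353.9  409.9   -0.6] w [-0.0002  0.0032 -0.0423]
```

arm_command --plan '[{"jaw": 0.4, "dx": -20, "dy": 23, "dz": 0, "wx": 0, "wy": 0, "wz": -0.042}, {"jaw": 0.4, "dx": -50, "dy": 58, "dz": 0, "wx": 0, "wy": 0, "wz": -0.042}, {"jaw": 0.4, "dx": -82, "dy": 95, "dz": 0, "wx": 0, "wy": 0, "wz": -0.042}, {"jaw": 0.4, "dx": -114, "dy": 132, "dz": 0, "wx": 0, "wy": 0, "wz": -0.042}, {"jaw": 0.4, "dx": -146, "dy": 169, "dz": 0, "wx": 0, "wy": 0, "wz": -0.042}, {"jaw": 0.4, "dx": -178, "dy": 206, "dz": 0, "wx": 0, "wy": 0, "wz": -0.042}, {"jaw": 0.4, "dx": -210, "dy": 243, "dz": 0, "wx": 0, "wy": 0, "wz": -0.042}, {"jaw": 0.4, "dx": -242, "dy": 280, "dz": 0, "wx": 0, "wy": 0, "wz": -0.042}, {"jaw": 0.4, "dx": -274, "dy": 317, "dz": 0, "wx": 0, "wy": 0, "wz": -0.042}, {"jaw": 0.4, "dx": -306, "dy": 354, "dz": 0, "wx": 0, "wy": 0, "wz": -0.042}, {"jaw": 0.4, "dx": -333, "dy": 386, "dz": 0, "wx": 0, "wy": 0, "wz": -0.042}, {"jaw": 0.4, "dx": -350, "dy": 405, "dz": 0, "wx": 0, "wy": 0, "wz": -0.042}]'

```text
time: 13.8
tool_pos: [411.5, -276.3, 359.0]
tcp_rot: [-179.9, 0.1, 19.9]
ft_force: [0.5, 0.5, -0.4]
finger_gap: 51.3
```

arm_command --plan '[{"jaw": 0.4, "dx": -4, "dy": 5, "dz": 0, "wx": 0, "wy": 0, "wz": 0}, {"jaw": 0.4, "dx": -4, "dy": 5, "dz": 0, "wx": 0, "wy": 0, "wz": 0}, {"jaw": 0.4, "dx": -4, "dy": 5, "dz": 0, "wx": 0, "wy": 0, "wz": 0}, {"jaw": 0.4, "dx": -4, "dy": 5, "dz": 0, "wx": 0, "wy": 0, "wz": 0}]'

```text
time: 14.2
tool_pos: [411.7, -278.9, 359.8]
tcp_rot: [-180.0, 0.0, 20.1]
ft_force: [0.2, 0.2, 0.1]
finger_gap: 51.6
```

Run:
```python
from h import *
to(410.5,-280,263,20)
both('c9',(205,230,315,375),(350,195,430,275))
```

```text
pos [ 411.7 -278.9  359.8] rot [-1.7995e+02  1.0000e-02  2.0080e+01] t 14.2 gap 51.6 F [0.2 0.2 0.1] J6 29.9
-> d [-1.5  0.7 96.8] w [-0.0008  0.0001  0.0013]
```

View pics/c9.png

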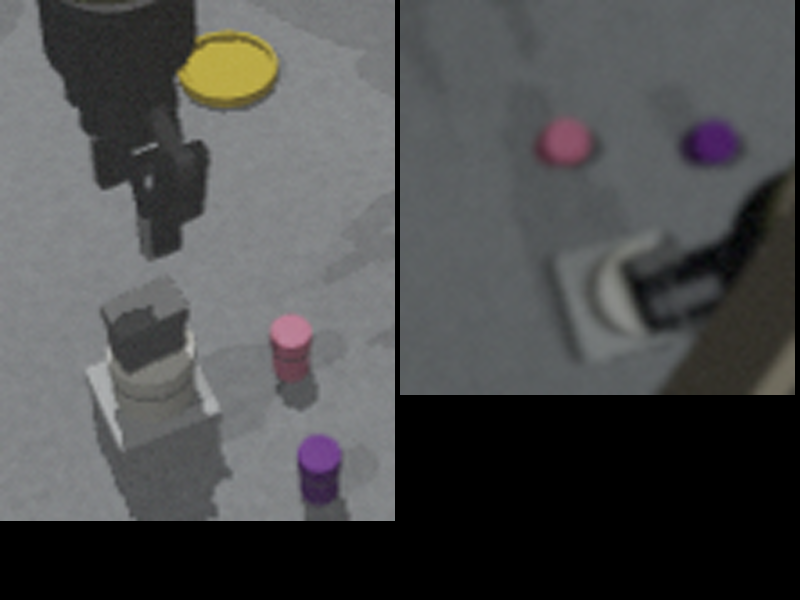

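Aligned over the box. I'll descend and close gradually.

arm_command --plan '[{"jaw": 0.4, "dx": -1, "dy": 1, "dz": 20, "wx": 0, "wy": 0, "wz": 0}, {"jaw": 0.4, "dx": -1, "dy": 1, "dz": 45, "wx": 0, "wy": 0, "wz": 0}, {"jaw": 0.4, "dx": -1, "dy": 1, "dz": 65, "wx": 0, "wy": 0, "wz": 0}, {"jaw": 0.4, "dx": -1, "dy": 1, "dz": 80, "wx": 0, "wy": 0, "wz": 0}, {"jaw": 0.4, "dx": -1, "dy": 1, "dz": 91, "wx": 0, "wy": 0, "wz": 0}, {"jaw": 0.4, "dx": -1, "dy": 1, "dz": 97, "wx": 0, "wy": 0, "wz": 0}, {"jaw": 0.45, "dx": -1, "dy": 1, "dz": 97, "wx": 0, "wy": 0, "wz": 0}, {"jaw": 0.5, "dx": -1, "dy": 1, "dz": 97, "wx": 0, "wy": 0, "wz": 0}, {"jaw": 0.54, "dx": -1, "dy": 1, "dz": 97, "wx": 0, "wy": 0, "wz": 0}, {"jaw": 0.56, "dx": -1, "dy": 1, "dz": 97, "wx": 0, "wy": 0, "wz": 0}, {"jaw": 0.58, "dx": -1, "dy": 1, "dz": 97, "wx": 0, "wy": 0, "wz": 0}]'

```text
time: 15.4
tool_pos: [410.7, -281.5, 263.7]
tcp_rot: [180.0, -0.0, 20.0]
ft_force: [0.3, 0.0, 0.3]
finger_gap: 35.6
```

arm_command --plan '[{"jaw": 0.6, "dx": 0, "dy": 0, "dz": 0, "wx": 0, "wy": 0, "wz": 0}, {"jaw": 0.62, "dx": 0, "dy": 0, "dz": 0, "wx": 0, "wy": 0, "wz": 0}, {"jaw": 0.64, "dx": 0, "dy": 0, "dz": 0, "wx": 0, "wy": 0, "wz": 0}, {"jaw": 0.66, "dx": 0, "dy": 0, "dz": 0, "wx": 0, "wy": 0, "wz": 0}, {"jaw": 0.68, "dx": 0, "dy": 0, "dz": 0, "wx": 0, "wy": 0, "wz": 0}, {"jaw": 0.7, "dx": 0, "dy": 0, "dz": 0, "wx": 0, "wy": 0, "wz": 0}, {"jaw": 0.8, "dx": 0, "dy": 0, "dz": 0, "wx": 0, "wy": 0, "wz": 0}, {"jaw": 0.8, "dx": 0, "dy": 0, "dz": 0, "wx": 0, "wy": 0, "wz": 0}, {"jaw": 0.8, "dx": 0, "dy": 0, "dz": 0, "wx": 0, "wy": 0, "wz": 0}]' --squeeze 25

```text
time: 16.3
tool_pos: [410.7, -281.4, 263.3]
tcp_rot: [180.0, -0.0, 20.0]
ft_force: [-0.3, 0.0, 1.0]
finger_gap: 27.5
```

Run:
```python
from h import *
to(410.5,-280,330,20)
both('c10',(215,265,295,375),(350,195,430,275))
```

```text
pos [ 410.7 -281.4  263.3] rot [ 1.7999e+02 -1.0000e-02  1.9980e+01] t 16.3 gap 27.5 F [-0.3  0.   1. ] J6 29.7
-> d [  0.3  -1.3 -66.7] w [ 0.0002 -0.0001 -0.0003]
```

View pics/c10.png

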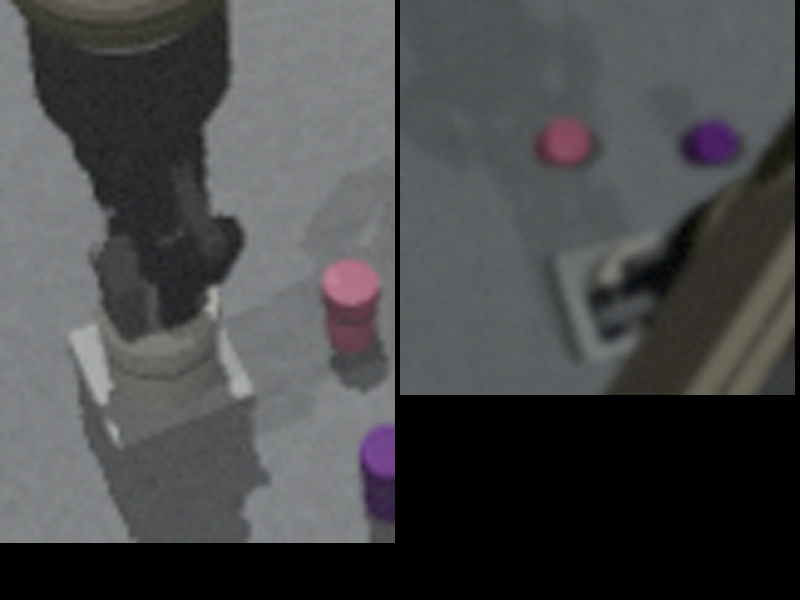

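arm_command --plan '[{"jaw": 0.8, "dx": 0, "dy": 0, "dz": -2, "wx": 0, "wy": 0, "wz": 0}, {"jaw": 0.8, "dx": 0, "dy": 0, "dz": -5, "wx": 0, "wy": 0, "wz": 0}, {"jaw": 0.8, "dx": 0, "dy": 0, "dz": -10, "wx": 0, "wy": 0, "wz": 0}, {"jaw": 0.8, "dx": 0, "dy": 0, "dz": -18, "wx": 0, "wy": 0, "wz": 0}, {"jaw": 0.8, "dx": 0, "dy": 0, "dz": -28, "wx": 0, "wy": 0, "wz": 0}, {"jaw": 0.8, "dx": 0, "dy": 0, "dz": -40, "wx": 0, "wy": 0, "wz": 0}, {"jaw": 0.8, "dx": 0, "dy": 0, "dz": -52, "wx": 0, "wy": 0, "wz": 0}, {"jaw": 0.8, "dx": 0, "dy": 0, "dz": -60, "wx": 0, "wy": 0, "wz": 0}, {"jaw": 0.8, "dx": 0, "dy": 0, "dz": -60, "wx": 0, "wy": 0, "wz": 0}]'

```text
time: 17.3
tool_pos: [411.1, -281.7, 325.2]
tcp_rot: [179.8, -0.1, 20.0]
ft_force: [-0.6, -1.1, -0.5]
finger_gap: 27.7
```

Run:
```python
from h import *
to(631.5,-229,323,28.3)
both('c11',(205,230,315,375),(350,195,430,275))
```

```text
pos [ 411.1 -281.7  325.2] rot [ 1.7984e+02 -9.0000e-02  1.9990e+01] t 17.3 gap 27.7 F [-0.6 -1.1 -0.5] J6 29.7
-> d [225.2  25.8   2.6] w [ 0.0029 -0.0014 -0.1451]
```

View pics/c11.png

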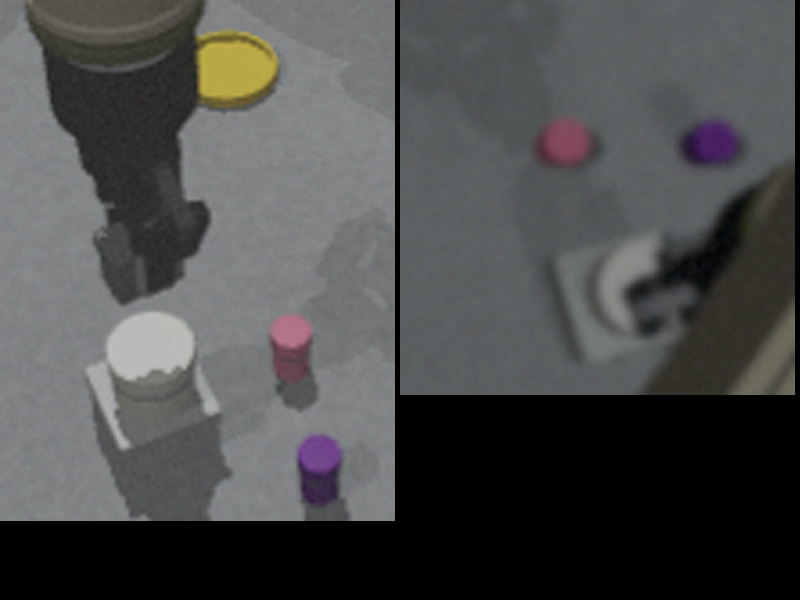

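arm_command --plan '[{"jaw": 0.8, "dx": 7, "dy": 1, "dz": 0, "wx": 0, "wy": 0, "wz": -0.01}, {"jaw": 0.8, "dx": 22, "dy": 3, "dz": 0, "wx": 0, "wy": 0, "wz": -0.02}, {"jaw": 0.8, "dx": 47, "dy": 5, "dz": 0, "wx": 0, "wy": 0, "wz": -0.04}, {"jaw": 0.8, "dx": 77, "dy": 9, "dz": 0, "wx": 0, "wy": 0, "wz": -0.06}, {"jaw": 0.8, "dx": 107, "dy": 12, "dz": 0, "wx": 0, "wy": 0, "wz": -0.08}, {"jaw": 0.8, "dx": 137, "dy": 16, "dz": 0, "wx": 0, "wy": 0, "wz": -0.1}, {"jaw": 0.8, "dx": 167, "dy": 19, "dz": 0, "wx": 0, "wy": 0, "wz": -0.12}, {"jaw": 0.8, "dx": 194, "dy": 22, "dz": 0, "wx": 0, "wy": 0, "wz": -0.13}, {"jaw": 0.8, "dx": 213, "dy": 25, "dz": 0, "wx": 0, "wy": 0, "wz": -0.145}, {"jaw": 0.8, "dx": 225, "dy": 26, "dz": 0, "wx": 0, "wy": 0, "wz": -0.145}, {"jaw": 0.8, "dx": 225, "dy": 26, "dz": 0, "wx": 0, "wy": 0, "wz": -0.145}, {"jaw": 0.8, "dx": 225, "dy": 26, "dz": 0, "wx": 0, "wy": 0, "wz": -0.145}]'

```text
time: 18.6
tool_pos: [631.3, -228.3, 322.1]
tcp_rot: [-179.9, 0.1, 28.3]
ft_force: [-0.1, 0.4, -0.6]
finger_gap: 27.7
```

Run:
```python
from h import *
to(631.5,-229,198,28.3)
```

```text
pos [ 631.3 -228.3  322.1] rot [-1.7993e+02  5.0000e-02  2.8350e+01] t 18.6 gap 27.7 F [-0.1  0.4 -0.6] J6 37.4
-> d [ -0.    0.9 124.1] w [-0.0012  0.0009  0.0009]
```

arm_command --plan '[{"jaw": 0.8, "dx": 0, "dy": 0.7, "dz": 10, "wx": 0, "wy": 0, "wz": 0}, {"jaw": 0.8, "dx": 0, "dy": 0.7, "dz": 30, "wx": 0, "wy": 0, "wz": 0}, {"jaw": 0.8, "dx": 0, "dy": 0.7, "dz": 55, "wx": 0, "wy": 0, "wz": 0}, {"jaw": 0.8, "dx": 0, "dy": 0.7, "dz": 80, "wx": 0, "wy": 0, "wz": 0}, {"jaw": 0.8, "dx": 0, "dy": 0.7, "dz": 100, "wx": 0, "wy": 0, "wz": 0}, {"jaw": 0.8, "dx": 0, "dy": 0.7, "dz": 113, "wx": 0, "wy": 0, "wz": 0}, {"jaw": 0.8, "dx": 0, "dy": 0.7, "dz": 121, "wx": 0, "wy": 0, "wz": 0}, {"jaw": 0.8, "dx": 0, "dy": 0.7, "dz": 124, "wx": 0, "wy": 0, "wz": 0}, {"jaw": 0.8, "dx": 0, "dy": 0.7, "dz": 124, "wx": 0, "wy": 0, "wz": 0}, {"jaw": 0.8, "dx": 0, "dy": 0.7, "dz": 124, "wx": 0, "wy": 0, "wz": 0}]'

```text
time: 19.6
tool_pos: [631.8, -229.7, 200.5]
tcp_rot: [179.9, -0.1, 28.3]
ft_force: [-0.1, -0.2, -0.6]
finger_gap: 27.4
```

Run:
```python
from h import *
to(631.5,-229,187.3,28.3)
both('c12',(300,240,390,340),(340,145,420,215))
```

```text
pos [ 631.8 -229.7  200.5] rot [ 1.7991e+02 -7.0000e-02  2.8290e+01] t 19.6 gap 27.4 F [-0.1 -0.2 -0.6] J6 37.4
-> d [ 0.1 -0.8 13.2] w [ 0.0016 -0.0012 -0.0001]
```

View pics/c12.png

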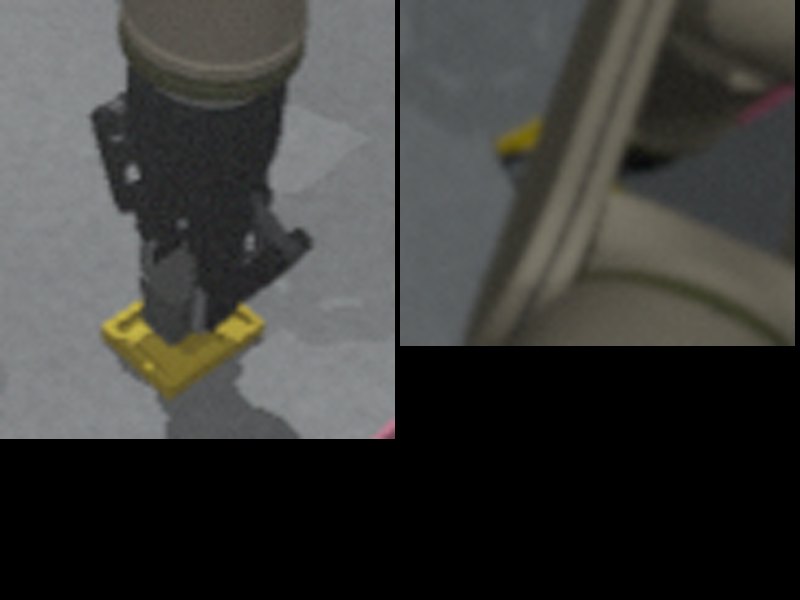

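arm_command --plan '[{"jaw": 0.8, "dx": 0, "dy": 0, "dz": 3, "wx": 0, "wy": 0, "wz": 0}, {"jaw": 0.8, "dx": 0, "dy": 0, "dz": 6, "wx": 0, "wy": 0, "wz": 0}, {"jaw": 0.8, "dx": 0, "dy": 0, "dz": 8, "wx": 0, "wy": 0, "wz": 0}, {"jaw": 0.8, "dx": 0, "dy": 0, "dz": 10, "wx": 0, "wy": 0, "wz": 0}, {"jaw": 0.8, "dx": 0, "dy": 0, "dz": 11, "wx": 0, "wy": 0, "wz": 0}, {"jaw": 0.8, "dx": 0, "dy": 0, "dz": 11, "wx": 0, "wy": 0, "wz": 0}, {"jaw": 0.8, "dx": 0, "dy": 0, "dz": 11, "wx": 0, "wy": 0, "wz": 0}]'

```text
time: 20.4
tool_pos: [631.3, -229.5, 188.2]
tcp_rot: [180.0, -0.0, 28.3]
ft_force: [0.1, -0.1, -0.5]
finger_gap: 27.6
```

arm_command --plan '[{"jaw": 0.8, "dx": 0, "dy": 0, "dz": 0.6, "wx": 0, "wy": 0, "wz": 0}, {"jaw": 0.8, "dx": 0, "dy": 0, "dz": 1.1, "wx": 0, "wy": 0, "wz": 0}, {"jaw": 0.8, "dx": 0, "dy": 0, "dz": 1.4, "wx": 0, "wy": 0, "wz": 0}, {"jaw": 0.8, "dx": 0, "dy": 0, "dz": 1.4, "wx": 0, "wy": 0, "wz": 0}]'

```text
time: 20.8
tool_pos: [631.4, -229.5, 187.3]
tcp_rot: [180.0, -0.0, 28.3]
ft_force: [-1.6, 1.0, 3.2]
finger_gap: 27.5
```

Seated: the contact force is 3 N at the expected height. Now releasing.

arm_command --plan '[{"jaw": 0.66, "dx": 0, "dy": 0, "dz": 0, "wx": 0, "wy": 0, "wz": 0}, {"jaw": 0.63, "dx": 0, "dy": 0, "dz": 0, "wx": 0, "wy": 0, "wz": 0}, {"jaw": 0.58, "dx": 0, "dy": 0, "dz": 0, "wx": 0, "wy": 0, "wz": 0}, {"jaw": 0.5, "dx": 0, "dy": 0, "dz": 0, "wx": 0, "wy": 0, "wz": 0}, {"jaw": 0.4, "dx": 0, "dy": 0, "dz": 0, "wx": 0, "wy": 0, "wz": 0}, {"jaw": 0.4, "dx": 0, "dy": 0, "dz": 0, "wx": 0, "wy": 0, "wz": 0}, {"jaw": 0.4, "dx": 0, "dy": 0, "dz": -5, "wx": 0, "wy": 0, "wz": 0}, {"jaw": 0.4, "dx": 0, "dy": 0, "dz": -20, "wx": 0, "wy": 0, "wz": 0}, {"jaw": 0.4, "dx": 0, "dy": 0, "dz": -45, "wx": 0, "wy": 0, "wz": 0}, {"jaw": 0.3, "dx": 0, "dy": 0, "dz": -80, "wx": 0, "wy": 0, "wz": 0}, {"jaw": 0.2, "dx": 0, "dy": 0, "dz": -110, "wx": 0, "wy": 0, "wz": 0}, {"jaw": 0.1, "dx": 0, "dy": 0, "dz": -130, "wx": 0, "wy": 0, "wz": 0}]'

```text
time: 22.0
tool_pos: [631.9, -229.8, 321.8]
tcp_rot: [179.8, -0.2, 28.3]
ft_force: [0.8, 0.2, 0.4]
finger_gap: 77.0
```

Run:
```python
from ov import *
both('c13',(300,240,390,340),(340,145,420,215))
s=snapshot('side');t=snapshot('top')
go('4',(410,-279.5,16.2),(410,-279.5),(0,0,0),(0,0))
save(s,'s13',(225,300,275,375),8)
```

```text
(765, 972, 3)
```

View pics/c13.png

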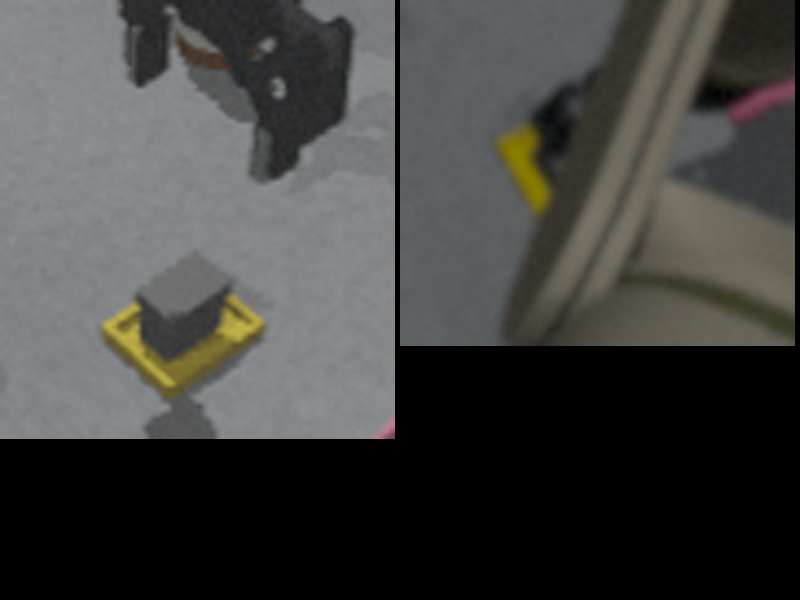

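View pics/ov4.png

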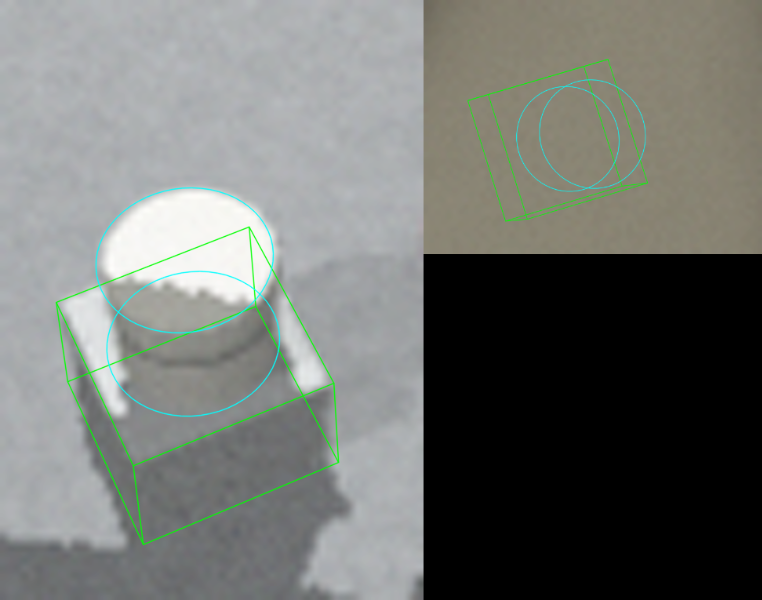

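View pics/s13.png

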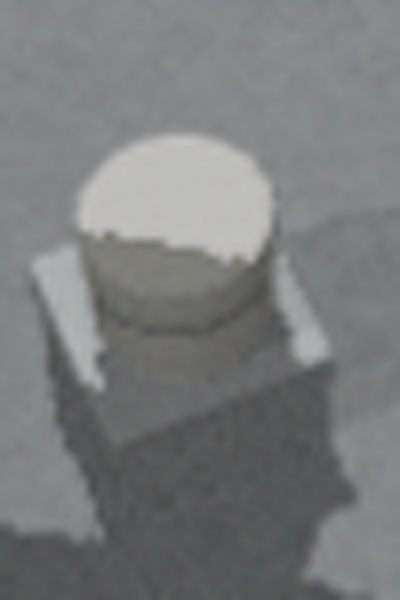

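Run:
```python
from h import *
to(411,-280,320,16.2)
```

```text
pos [ 630.8 -229.3  315.6] rot [-1.7991e+02  6.0000e-02  2.8290e+01] t 22.3 gap 76.6 F [-0.7 -0.7 -0.7] J6 37.4
-> d [-217.6  -59.5   -4. ] w [-0.0014  0.0013  0.2111]
```

arm_command --plan '[{"jaw": 0.05, "dx": -12, "dy": -3, "dz": -2, "wx": 0, "wy": 0, "wz": 0.02}, {"jaw": 0.05, "dx": -40, "dy": -11, "dz": -2, "wx": 0, "wy": 0, "wz": 0.06}, {"jaw": 0.05, "dx": -75, "dy": -20, "dz": -2, "wx": 0, "wy": 0, "wz": 0.1}, {"jaw": 0.05, "dx": -115, "dy": -31, "dz": -2, "wx": 0, "wy": 0, "wz": 0.14}, {"jaw": 0.05, "dx": -155, "dy": -42, "dz": -2, "wx": 0, "wy": 0, "wz": 0.18}, {"jaw": 0.05, "dx": -190, "dy": -52, "dz": -2, "wx": 0, "wy": 0, "wz": 0.21}, {"jaw": 0.05, "dx": -210, "dy": -57, "dz": -2, "wx": 0, "wy": 0, "wz": 0.21}, {"jaw": 0.05, "dx": -217, "dy": -59, "dz": -2, "wx": 0, "wy": 0, "wz": 0.21}, {"jaw": 0.05, "dx": -217, "dy": -59, "dz": -2, "wx": 0, "wy": 0, "wz": 0.21}, {"jaw": 0.05, "dx": -217, "dy": -59, "dz": -2, "wx": 0, "wy": 0, "wz": 0.21}, {"jaw": 0.05, "dx": -217, "dy": -59, "dz": -2, "wx": 0, "wy": 0, "wz": 0.21}]'

```text
time: 23.4
tool_pos: [413.1, -280.1, 318.6]
tcp_rot: [-180.0, -0.0, 16.3]
ft_force: [0.1, 1.0, 0.1]
finger_gap: 81.1
```

Run:
```python
from h import *
to(411,-280,219,16.2)
both('c14',(205,230,315,375),(340,145,420,215))
```

```text
pos [ 413.1 -280.1  318.6] rot [-1.7998e+02 -1.0000e-02  1.6310e+01] t 23.4 gap 81.1 F [0.1 1.  0.1] J6 33.6
-> d [-2.  -0.7 99.6] w [-0.0004 -0.0001  0.0019]
```

View pics/c14.png

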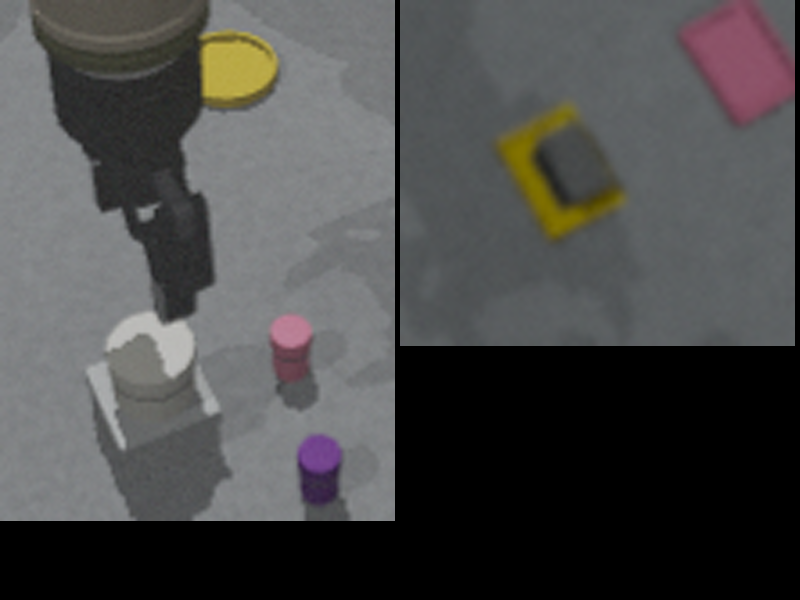

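arm_command --plan '[{"jaw": 0.05, "dx": -2, "dy": 0, "dz": 20, "wx": 0, "wy": 0, "wz": 0}, {"jaw": 0.05, "dx": -2, "dy": 0, "dz": 45, "wx": 0, "wy": 0, "wz": 0}, {"jaw": 0.05, "dx": -2, "dy": 0, "dz": 65, "wx": 0, "wy": 0, "wz": 0}, {"jaw": 0.05, "dx": -2, "dy": 0, "dz": 82, "wx": 0, "wy": 0, "wz": 0}, {"jaw": 0.05, "dx": -2, "dy": 0, "dz": 94, "wx": 0, "wy": 0, "wz": 0}, {"jaw": 0.05, "dx": -2, "dy": 0, "dz": 100, "wx": 0, "wy": 0, "wz": 0}, {"jaw": 0.15, "dx": -2, "dy": 0, "dz": 100, "wx": 0, "wy": 0, "wz": 0}, {"jaw": 0.22, "dx": -2, "dy": 0, "dz": 100, "wx": 0, "wy": 0, "wz": 0}, {"jaw": 0.26, "dx": -2, "dy": 0, "dz": 100, "wx": 0, "wy": 0, "wz": 0}, {"jaw": 0.28, "dx": -2, "dy": 0, "dz": 100, "wx": 0, "wy": 0, "wz": 0}, {"jaw": 0.3, "dx": -2, "dy": 0, "dz": 100, "wx": 0, "wy": 0, "wz": 0}]'

```text
time: 24.6
tool_pos: [410.5, -281.1, 219.4]
tcp_rot: [180.0, -0.0, 16.3]
ft_force: [0.1, -0.2, -0.7]
finger_gap: 59.7
```

Run:
```python
from h import *
to(411,-280,219,16.2)
both('c15',(215,265,295,375),(350,195,430,275))
```

```text
pos [ 410.5 -281.1  219.4] rot [ 1.7995e+02 -3.0000e-02  1.6260e+01] t 24.6 gap 59.7 F [ 0.1 -0.2 -0.7] J6 33.4
-> d [ 0.8 -0.9  0.4] w [ 0.0008 -0.0006  0.001 ]
```

View pics/c15.png

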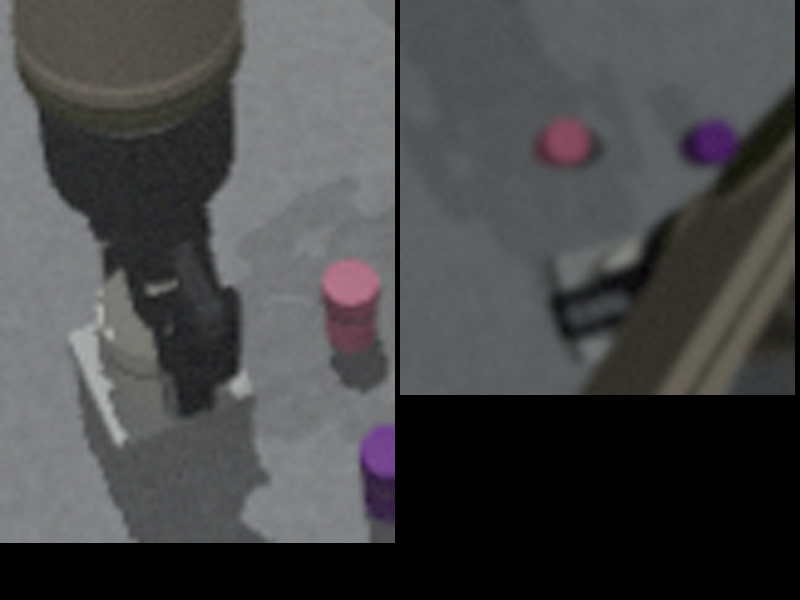

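arm_command --plan '[{"jaw": 0.32, "dx": 0.5, "dy": -0.5, "dz": 0, "wx": 0, "wy": 0, "wz": 0}, {"jaw": 0.34, "dx": 0.5, "dy": -0.5, "dz": 0, "wx": 0, "wy": 0, "wz": 0}, {"jaw": 0.36, "dx": 0.5, "dy": -0.5, "dz": 0, "wx": 0, "wy": 0, "wz": 0}, {"jaw": 0.38, "dx": 0.5, "dy": -0.5, "dz": 0, "wx": 0, "wy": 0, "wz": 0}, {"jaw": 0.4, "dx": 0.5, "dy": -0.5, "dz": 0, "wx": 0, "wy": 0, "wz": 0}, {"jaw": 0.42, "dx": 0.5, "dy": -0.5, "dz": 0, "wx": 0, "wy": 0, "wz": 0}, {"jaw": 0.52, "dx": 0.5, "dy": -0.5, "dz": 0, "wx": 0, "wy": 0, "wz": 0}, {"jaw": 0.52, "dx": 0.5, "dy": -0.5, "dz": 0, "wx": 0, "wy": 0, "wz": 0}, {"jaw": 0.52, "dx": 0.5, "dy": -0.5, "dz": 0, "wx": 0, "wy": 0, "wz": 0}]' --squeeze 30

```text
time: 25.6
tool_pos: [410.7, -280.4, 219.0]
tcp_rot: [180.0, -0.0, 16.3]
ft_force: [0.6, 1.0, 3.1]
finger_gap: 51.1
```

arm_command --plan '[{"jaw": 0.55, "dx": 0, "dy": 0, "dz": -1, "wx": 0, "wy": 0, "wz": 0}, {"jaw": 0.55, "dx": 0, "dy": 0, "dz": -3, "wx": 0, "wy": 0, "wz": 0}, {"jaw": 0.55, "dx": 0, "dy": 0, "dz": -7, "wx": 0, "wy": 0, "wz": 0}, {"jaw": 0.55, "dx": 0, "dy": 0, "dz": -13, "wx": 0, "wy": 0, "wz": 0}, {"jaw": 0.55, "dx": 0, "dy": 0, "dz": -22, "wx": 0, "wy": 0, "wz": 0}, {"jaw": 0.55, "dx": 0, "dy": 0, "dz": -32, "wx": 0, "wy": 0, "wz": 0}, {"jaw": 0.55, "dx": 0, "dy": 0, "dz": -40, "wx": 0, "wy": 0, "wz": 0}, {"jaw": 0.55, "dx": 0, "dy": 0, "dz": -45, "wx": 0, "wy": 0, "wz": 0}, {"jaw": 0.55, "dx": 0, "dy": 0, "dz": -45, "wx": 0, "wy": 0, "wz": 0}]'

```text
time: 26.5
tool_pos: [411.0, -280.6, 265.1]
tcp_rot: [179.9, -0.1, 16.3]
ft_force: [1.0, 0.4, -0.2]
finger_gap: 51.2
```

Run:
```python
from h import *
to(498,23.5,264,16.2)
both('c16',(205,230,315,375),(350,195,430,275))
```

```text
pos [ 411.  -280.6  265.1] rot [ 1.799e+02 -7.000e-02  1.626e+01] t 26.5 gap 51.2 F [ 1.   0.4 -0.2] J6 33.5
-> d [ 168.6 -267.6    0.8] w [ 0.0017 -0.0012  0.0011]
```

View pics/c16.png

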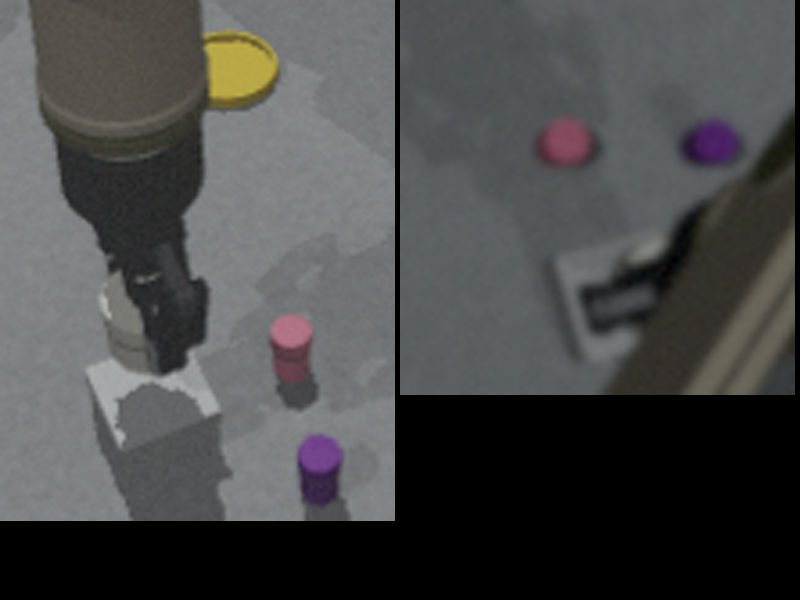

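arm_command --plan '[{"jaw": 0.55, "dx": 4, "dy": -7, "dz": 0, "wx": 0, "wy": 0, "wz": 0}, {"jaw": 0.55, "dx": 14, "dy": -22, "dz": 0, "wx": 0, "wy": 0, "wz": 0}, {"jaw": 0.55, "dx": 30, "dy": -47, "dz": 0, "wx": 0, "wy": 0, "wz": 0}, {"jaw": 0.55, "dx": 49, "dy": -78, "dz": 0, "wx": 0, "wy": 0, "wz": 0}, {"jaw": 0.55, "dx": 68, "dy": -108, "dz": 0, "wx": 0, "wy": 0, "wz": 0}, {"jaw": 0.55, "dx": 87, "dy": -138, "dz": 0, "wx": 0, "wy": 0, "wz": 0}, {"jaw": 0.55, "dx": 106, "dy": -168, "dz": 0, "wx": 0, "wy": 0, "wz": 0}, {"jaw": 0.55, "dx": 125, "dy": -198, "dz": 0, "wx": 0, "wy": 0, "wz": 0}, {"jaw": 0.55, "dx": 143, "dy": -227, "dz": 0, "wx": 0, "wy": 0, "wz": 0}, {"jaw": 0.55, "dx": 157, "dy": -249, "dz": 0, "wx": 0, "wy": 0, "wz": 0}, {"jaw": 0.55, "dx": 166, "dy": -263, "dz": 0, "wx": 0, "wy": 0, "wz": 0}, {"jaw": 0.55, "dx": 168.5, "dy": -267.5, "dz": 0, "wx": 0, "wy": 0, "wz": 0}]'

```text
time: 27.8
tool_pos: [497.4, 25.6, 263.3]
tcp_rot: [-180.0, 0.0, 16.4]
ft_force: [0.1, -0.0, -0.9]
finger_gap: 51.0
```

arm_command --plan '[{"jaw": 0.55, "dx": 0, "dy": 0, "dz": 0, "wx": 0, "wy": 0, "wz": 0}, {"jaw": 0.55, "dx": 0, "dy": 0, "dz": 0, "wx": 0, "wy": 0, "wz": 0}, {"jaw": 0.55, "dx": 0, "dy": 0, "dz": 0, "wx": 0, "wy": 0, "wz": 0}]'

```text
time: 28.1
tool_pos: [497.3, 22.9, 263.6]
tcp_rot: [180.0, 0.0, 16.2]
ft_force: [-0.4, 0.7, -0.2]
finger_gap: 51.3
```

Run:
```python
from h import *
to(498,23.5,195,16.2)
```

```text
pos [497.3  22.9 263.6] rot [1.7999e+02 3.0000e-02 1.6200e+01] t 28.1 gap 51.3 F [-0.4  0.7 -0.2] J6 70.5
-> d [ 0.9 -0.4 68.6] w [0.0001 0.0004 0.    ]
```

arm_command --plan '[{"jaw": 0.55, "dx": 0.5, "dy": -0.4, "dz": 7, "wx": 0, "wy": 0, "wz": 0}, {"jaw": 0.55, "dx": 0.5, "dy": -0.4, "dz": 20, "wx": 0, "wy": 0, "wz": 0}, {"jaw": 0.55, "dx": 0.5, "dy": -0.4, "dz": 36, "wx": 0, "wy": 0, "wz": 0}, {"jaw": 0.55, "dx": 0.5, "dy": -0.4, "dz": 50, "wx": 0, "wy": 0, "wz": 0}, {"jaw": 0.55, "dx": 0.5, "dy": -0.4, "dz": 61, "wx": 0, "wy": 0, "wz": 0}, {"jaw": 0.55, "dx": 0.5, "dy": -0.4, "dz": 67, "wx": 0, "wy": 0, "wz": 0}, {"jaw": 0.55, "dx": 0.5, "dy": -0.4, "dz": 69, "wx": 0, "wy": 0, "wz": 0}, {"jaw": 0.55, "dx": 0.5, "dy": -0.4, "dz": 69, "wx": 0, "wy": 0, "wz": 0}, {"jaw": 0.55, "dx": 0.5, "dy": -0.4, "dz": 69, "wx": 0, "wy": 0, "wz": 0}]'

```text
time: 29.0
tool_pos: [498.3, 24.2, 195.4]
tcp_rot: [180.0, -0.1, 16.3]
ft_force: [-0.1, 0.7, -0.6]
finger_gap: 51.1
```

Run:
```python
from h import *
to(498,23.5,183,16.2)
both('c17',(230,190,310,270),(255,190,325,250))
```

```text
pos [498.3  24.2 195.4] rot [ 1.7998e+02 -6.0000e-02  1.6260e+01] t 29.0 gap 51.1 F [-0.1  0.7 -0.6] J6 70.6
-> d [-0.5  0.6 12.4] w [ 0.0003 -0.001   0.0011]
```

View pics/c17.png

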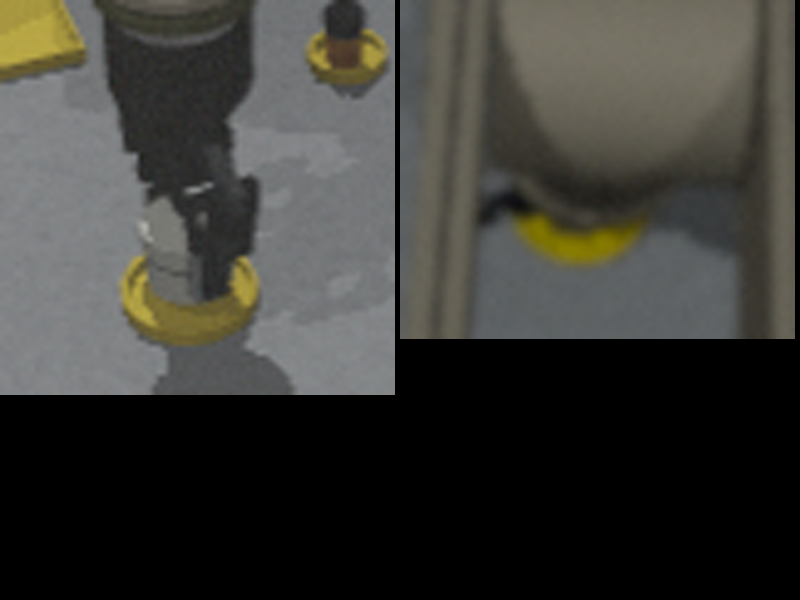

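arm_command --plan '[{"jaw": 0.55, "dx": 0, "dy": 0, "dz": 3, "wx": 0, "wy": 0, "wz": 0}, {"jaw": 0.55, "dx": 0, "dy": 0, "dz": 6, "wx": 0, "wy": 0, "wz": 0}, {"jaw": 0.55, "dx": 0, "dy": 0, "dz": 8.5, "wx": 0, "wy": 0, "wz": 0}, {"jaw": 0.55, "dx": 0, "dy": 0, "dz": 10, "wx": 0, "wy": 0, "wz": 0}, {"jaw": 0.55, "dx": 0, "dy": 0, "dz": 11, "wx": 0, "wy": 0, "wz": 0}, {"jaw": 0.55, "dx": 0, "dy": 0, "dz": 11.5, "wx": 0, "wy": 0, "wz": 0}, {"jaw": 0.55, "dx": 0, "dy": 0, "dz": 11.5, "wx": 0, "wy": 0, "wz": 0}]'

```text
time: 29.8
tool_pos: [497.9, 24.2, 183.2]
tcp_rot: [-180.0, 0.0, 16.3]
ft_force: [-0.4, 0.6, -1.3]
finger_gap: 51.2
```

arm_command --plan '[{"jaw": 0.55, "dx": 0, "dy": 0, "dz": 0.5, "wx": 0, "wy": 0, "wz": 0}, {"jaw": 0.55, "dx": 0, "dy": 0, "dz": 0.8, "wx": 0, "wy": 0, "wz": 0}, {"jaw": 0.55, "dx": 0, "dy": 0, "dz": 0.8, "wx": 0, "wy": 0, "wz": 0}]'

```text
time: 30.1
tool_pos: [498.0, 24.2, 182.9]
tcp_rot: [180.0, -0.0, 16.3]
ft_force: [-3.0, 0.3, 4.4]
finger_gap: 51.3
```

arm_command --plan '[{"jaw": 0.39, "dx": 0, "dy": 0, "dz": 0, "wx": 0, "wy": 0, "wz": 0}, {"jaw": 0.36, "dx": 0, "dy": 0, "dz": 0, "wx": 0, "wy": 0, "wz": 0}, {"jaw": 0.3, "dx": 0, "dy": 0, "dz": 0, "wx": 0, "wy": 0, "wz": 0}, {"jaw": 0.2, "dx": 0, "dy": 0, "dz": 0, "wx": 0, "wy": 0, "wz": 0}, {"jaw": 0.1, "dx": 0, "dy": 0, "dz": 0, "wx": 0, "wy": 0, "wz": 0}, {"jaw": 0.05, "dx": 0, "dy": 0, "dz": 0, "wx": 0, "wy": 0, "wz": 0}, {"jaw": 0.05, "dx": 0, "dy": 0, "dz": -5, "wx": 0, "wy": 0, "wz": 0}, {"jaw": 0.05, "dx": 0, "dy": 0, "dz": -20, "wx": 0, "wy": 0, "wz": 0}, {"jaw": 0, "dx": 0, "dy": 0, "dz": -45, "wx": 0, "wy": 0, "wz": 0}, {"jaw": 0, "dx": 0, "dy": 0, "dz": -75, "wx": 0, "wy": 0, "wz": 0}, {"jaw": 0, "dx": 0, "dy": 0, "dz": -97, "wx": 0, "wy": 0, "wz": 0}, {"jaw": 0, "dx": 0, "dy": 0, "dz": -107, "wx": 0, "wy": 0, "wz": 0}]'

```text
time: 31.3
tool_pos: [498.8, 24.1, 292.5]
tcp_rot: [179.9, -0.2, 16.3]
ft_force: [0.8, -0.1, 0.0]
finger_gap: 85.4
```

Run:
```python
from ov import *
both('c18',(230,190,310,270),(255,190,325,250))
s=snapshot('side');t=snapshot('top')
to(410,-279.5,290,16.2)
go('5',(410,-279.5,16.2),(0,0),(0,0,0),(0,0))
save(s,'s18',(225,300,275,375),8);save(t,'t18',(370,230,430,275),12)
```

```text
pos [497.2  24.2 287.8] rot [-1.7995e+02  1.5000e-01  1.6260e+01] t 31.6 gap 85.4 F [-0.2 -0.1  0.5] J6 70.6
-> d [-168.8  267.1   -2. ] w [-0.0009  0.0026  0.001 ]
(765, 972, 3)
```

View pics/c18.png

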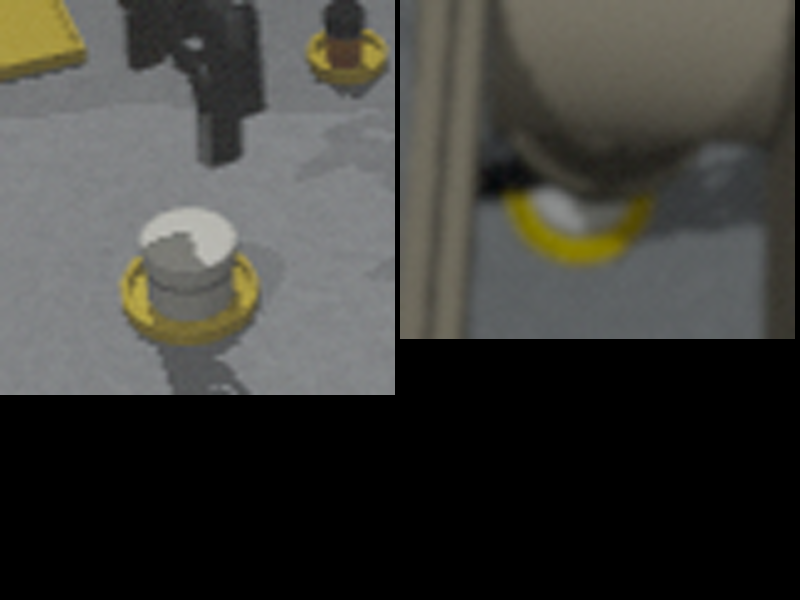

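View pics/ov5.png

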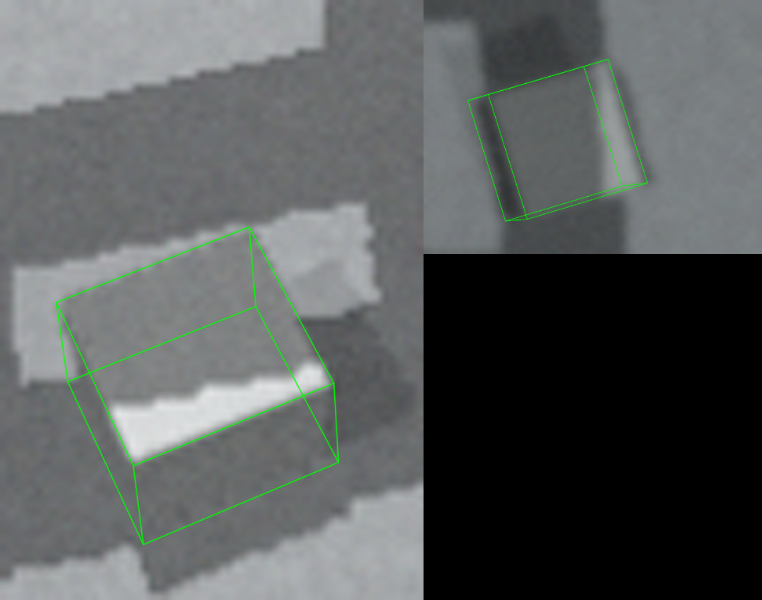

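View pics/t18.png

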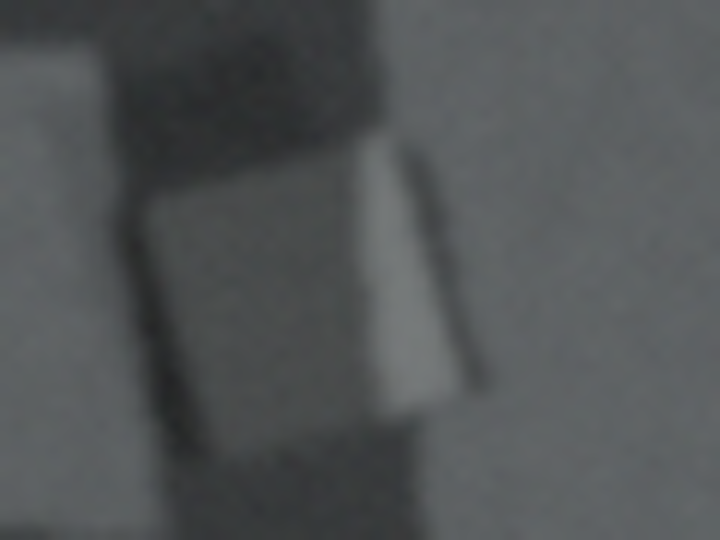

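Run:
```python
from ov import *
T=lambda x,y:((x+.5)/12-.5+370,(y+.5)/12-.5+230)
P=np.array([atz(t,T(*q),40)[:2] for q in [(150,197),(215,455),(463,390),(395,135)]]);print(P.round(1),P.mean(0))
e=np.diff(np.vstack([P,P[:1]]),axis=0); print(np.hypot(*e.T).round(1),np.degrees(np.arctan2(e[:,1],e[:,0])).round(1))
```

```text
[[ 432.6 -243. ]
 [ 372.7 -256.6]
 [ 387.8 -316.1]
 [ 447.5 -302.1]] [ 410.15305118 -279.42839557]
[61.4 61.4 61.3 61. ] [-167.2  -75.8   13.2  104.1]
```

arm_command --plan '[{"jaw": 0, "dx": -8, "dy": 13, "dz": 0, "wx": 0, "wy": 0, "wz": 0.02}, {"jaw": 0, "dx": -26, "dy": 41, "dz": 0, "wx": 0, "wy": 0, "wz": 0.02}, {"jaw": 0, "dx": -50, "dy": 79, "dz": 0, "wx": 0, "wy": 0, "wz": 0.02}, {"jaw": 0, "dx": -75, "dy": 119, "dz": 0, "wx": 0, "wy": 0, "wz": 0.02}, {"jaw": 0, "dx": -100, "dy": 158, "dz": 0, "wx": 0, "wy": 0, "wz": 0.02}, {"jaw": 0, "dx": -125, "dy": 198, "dz": 0, "wx": 0, "wy": 0, "wz": 0.02}, {"jaw": 0, "dx": -147, "dy": 233, "dz": 0, "wx": 0, "wy": 0, "wz": 0.02}, {"jaw": 0, "dx": -161, "dy": 255, "dz": 0, "wx": 0, "wy": 0, "wz": 0.02}, {"jaw": 0, "dx": -168.5, "dy": 267, "dz": 0, "wx": 0, "wy": 0, "wz": 0.02}, {"jaw": 0, "dx": -168.5, "dy": 267, "dz": 0, "wx": 0, "wy": 0, "wz": 0.02}, {"jaw": 0, "dx": -168.5, "dy": 267, "dz": 0, "wx": 0, "wy": 0, "wz": 0.02}, {"jaw": 0, "dx": -168.5, "dy": 267, "dz": 0, "wx": 0, "wy": 0, "wz": 0.02}]'

```text
time: 32.9
tool_pos: [411.3, -278.1, 289.2]
tcp_rot: [-180.0, 0.0, 15.2]
ft_force: [-0.1, 0.5, 0.2]
finger_gap: 84.9
```

Run:
```python
from h import *
to(410,-279.5,177,15)
both('c19',(205,230,315,375),(255,190,325,250))
```

```text
pos [ 411.3 -278.1  289.2] rot [-1.7995e+02  1.0000e-02  1.5190e+01] t 32.9 gap 84.9 F [-0.1  0.5  0.2] J6 34.8
-> d [ -1.6   1.1 112.2] w [-0.0009  0.0001  0.0033]
```

View pics/c19.png

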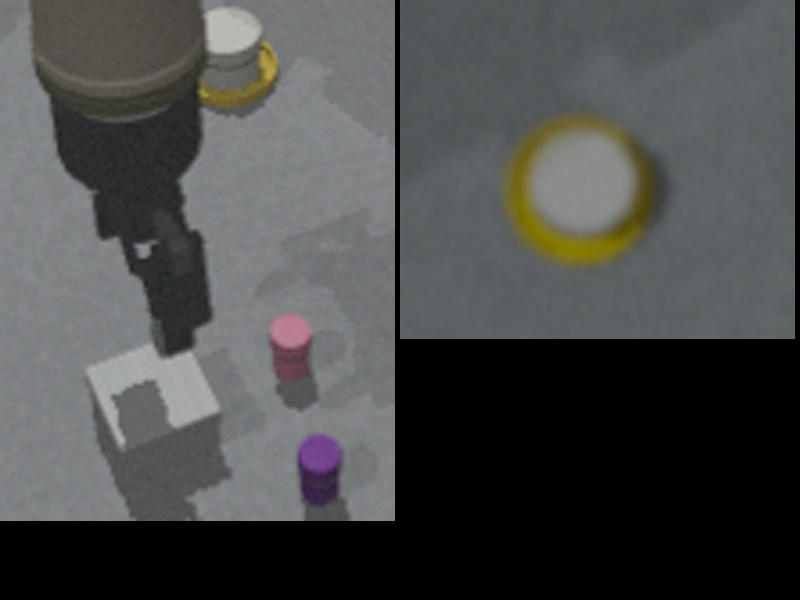

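arm_command --plan '[{"jaw": 0, "dx": -1, "dy": 1, "dz": 15, "wx": 0, "wy": 0, "wz": 0}, {"jaw": 0, "dx": -1, "dy": 1, "dz": 35, "wx": 0, "wy": 0, "wz": 0}, {"jaw": 0, "dx": -1, "dy": 1, "dz": 52, "wx": 0, "wy": 0, "wz": 0}, {"jaw": 0, "dx": -1, "dy": 1, "dz": 65, "wx": 0, "wy": 0, "wz": 0}, {"jaw": 0, "dx": -1, "dy": 1, "dz": 70, "wx": 0, "wy": 0, "wz": 0}, {"jaw": 0, "dx": -1, "dy": 1, "dz": 70, "wx": 0, "wy": 0, "wz": 0}, {"jaw": 0, "dx": -1, "dy": 1, "dz": 70, "wx": 0, "wy": 0, "wz": 0}]'

```text
time: 33.7
tool_pos: [410.5, -280.7, 220.0]
tcp_rot: [180.0, -0.0, 15.1]
ft_force: [0.2, 0.0, -0.6]
finger_gap: 85.3
```

Run:
```python
from h import *
to(410,-279.5,177,15)
both('c20',(215,265,295,375),(350,195,430,275))
```

```text
pos [ 410.5 -280.7  220. ] rot [ 1.7996e+02 -2.0000e-02  1.5120e+01] t 33.7 gap 85.3 F [ 0.2  0.  -0.6] J6 34.6
-> d [-0.1 -1.3 43. ] w [ 0.0007 -0.0004  0.0021]
```

View pics/c20.png

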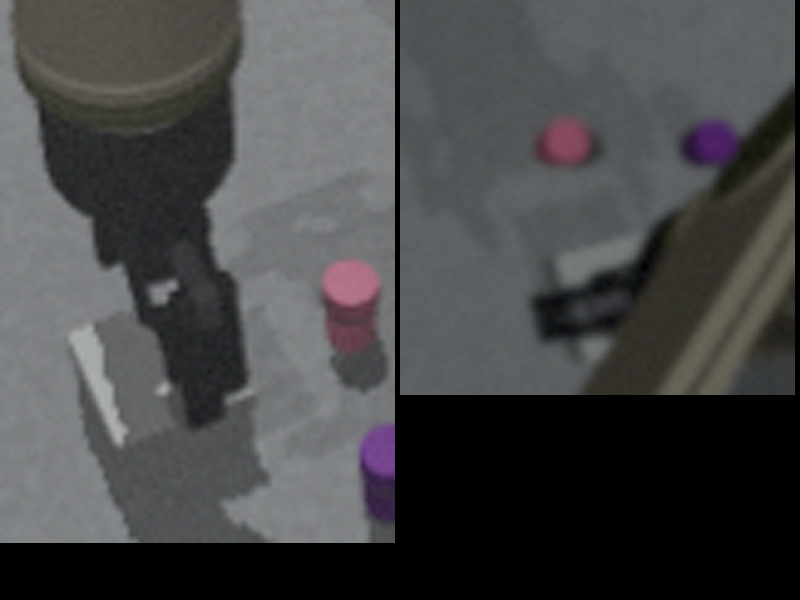

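arm_command --plan '[{"jaw": 0, "dx": 0, "dy": -1.3, "dz": 5, "wx": 0, "wy": 0, "wz": 0}, {"jaw": 0, "dx": 0, "dy": -1.3, "dz": 12, "wx": 0, "wy": 0, "wz": 0}, {"jaw": 0, "dx": 0, "dy": -1.3, "dz": 18, "wx": 0, "wy": 0, "wz": 0}, {"jaw": 0, "dx": 0, "dy": -1.3, "dz": 24, "wx": 0, "wy": 0, "wz": 0}, {"jaw": 0, "dx": 0, "dy": -1.3, "dz": 26, "wx": 0, "wy": 0, "wz": 0}, {"jaw": 0, "dx": 0, "dy": -1.3, "dz": 26, "wx": 0, "wy": 0, "wz": 0}]'

```text
time: 34.4
tool_pos: [409.6, -279.1, 192.8]
tcp_rot: [-179.9, 0.0, 15.1]
ft_force: [0.2, -0.6, -1.0]
finger_gap: 85.3
```

arm_command --plan '[{"jaw": 0, "dx": 0, "dy": 0, "dz": 5, "wx": 0, "wy": 0, "wz": 0}, {"jaw": 0, "dx": 0, "dy": 0, "dz": 10, "wx": 0, "wy": 0, "wz": 0}, {"jaw": 0, "dx": 0, "dy": 0, "dz": 14, "wx": 0, "wy": 0, "wz": 0}, {"jaw": 0, "dx": 0, "dy": 0, "dz": 16, "wx": 0, "wy": 0, "wz": 0}, {"jaw": 0.05, "dx": 0, "dy": 0, "dz": 16, "wx": 0, "wy": 0, "wz": 0}, {"jaw": 0.1, "dx": 0, "dy": 0, "dz": 16, "wx": 0, "wy": 0, "wz": 0}, {"jaw": 0.14, "dx": 0, "dy": 0, "dz": 16, "wx": 0, "wy": 0, "wz": 0}, {"jaw": 0.17, "dx": 0, "dy": 0, "dz": 16, "wx": 0, "wy": 0, "wz": 0}]'

```text
time: 35.2
tool_pos: [410.0, -279.4, 177.7]
tcp_rot: [180.0, -0.0, 15.1]
ft_force: [-0.2, -0.6, -0.1]
finger_gap: 70.8
```

arm_command --plan '[{"jaw": 0.19, "dx": 0, "dy": 0, "dz": 0, "wx": 0, "wy": 0, "wz": 0}, {"jaw": 0.21, "dx": 0, "dy": 0, "dz": 0, "wx": 0, "wy": 0, "wz": 0}, {"jaw": 0.23, "dx": 0, "dy": 0, "dz": 0, "wx": 0, "wy": 0, "wz": 0}, {"jaw": 0.25, "dx": 0, "dy": 0, "dz": 0, "wx": 0, "wy": 0, "wz": 0}, {"jaw": 0.27, "dx": 0, "dy": 0, "dz": 0, "wx": 0, "wy": 0, "wz": 0}, {"jaw": 0.4, "dx": 0, "dy": 0, "dz": 0, "wx": 0, "wy": 0, "wz": 0}, {"jaw": 0.4, "dx": 0, "dy": 0, "dz": 0, "wx": 0, "wy": 0, "wz": 0}, {"jaw": 0.4, "dx": 0, "dy": 0, "dz": 0, "wx": 0, "wy": 0, "wz": 0}]' --squeeze 40

```text
time: 36.0
tool_pos: [410.0, -279.4, 177.7]
tcp_rot: [180.0, -0.0, 15.1]
ft_force: [-0.8, -0.7, 3.7]
finger_gap: 63.2
```

arm_command --plan '[{"jaw": 0.4, "dx": 0, "dy": 0, "dz": -1, "wx": 0, "wy": 0, "wz": 0}, {"jaw": 0.4, "dx": 0, "dy": 0, "dz": -3, "wx": 0, "wy": 0, "wz": 0}, {"jaw": 0.4, "dx": 0, "dy": 0, "dz": -7, "wx": 0, "wy": 0, "wz": 0}, {"jaw": 0.4, "dx": 0, "dy": 0, "dz": -14, "wx": 0, "wy": 0, "wz": 0}, {"jaw": 0.4, "dx": 0, "dy": 0, "dz": -24, "wx": 0, "wy": 0, "wz": 0}, {"jaw": 0.4, "dx": 0, "dy": 0, "dz": -38, "wx": 0, "wy": 0, "wz": 0}, {"jaw": 0.4, "dx": 0, "dy": 0, "dz": -54, "wx": 0, "wy": 0, "wz": 0}, {"jaw": 0.4, "dx": 0, "dy": 0, "dz": -68, "wx": 0, "wy": 0, "wz": 0}, {"jaw": 0.4, "dx": 0, "dy": 0, "dz": -77, "wx": 0, "wy": 0, "wz": 0}, {"jaw": 0.4, "dx": 0, "dy": 0, "dz": -80, "wx": 0, "wy": 0, "wz": 0}, {"jaw": 0.4, "dx": 0, "dy": 0, "dz": -80, "wx": 0, "wy": 0, "wz": 0}]'

```text
time: 37.1
tool_pos: [410.0, -279.4, 258.0]
tcp_rot: [180.0, -0.0, 15.1]
ft_force: [-0.6, -0.7, -1.7]
finger_gap: 63.4
```

Run:
```python
from h import *
to(414,286,257,9.3)
both('c21',(205,230,315,375),(170,225,220,275))
I=[(boxw(414,286,9.3,88,88,0,10),(0,0,255))]
overlay(snapshot('side'),'tr9',(205,175,265,220),12,I)
```

```text
pos [ 410.  -279.4  258. ] rot [ 1.7995e+02 -3.0000e-02  1.5120e+01] t 37.1 gap 63.4 F [-0.6 -0.7 -1.7] J6 34.7
-> d [ 151.3 -544.8    0.7] w [ 0.0008 -0.0006  0.1015]
```

View pics/c21.png

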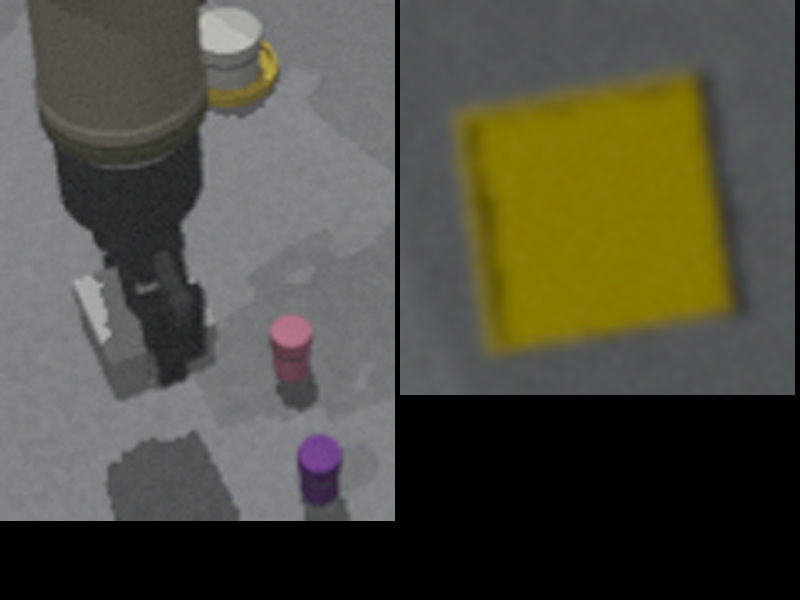

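View pics/tr9.png

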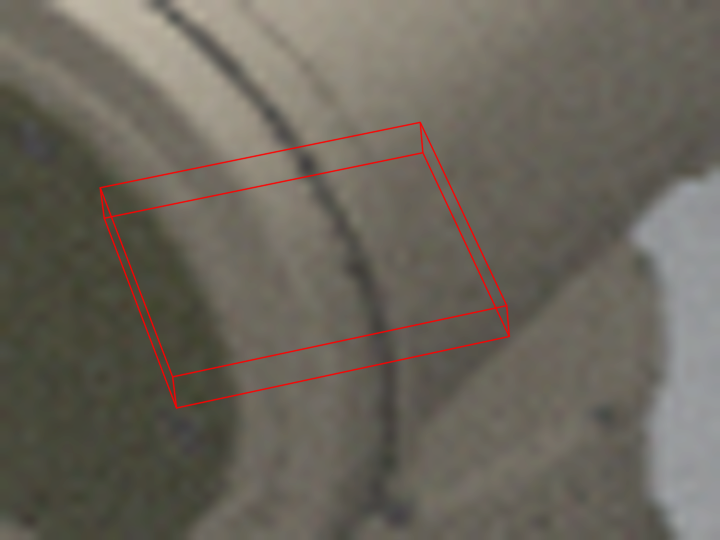

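arm_command --plan '[{"jaw": 0.4, "dx": 3, "dy": -11, "dz": 0, "wx": 0, "wy": 0, "wz": 0}, {"jaw": 0.4, "dx": 9, "dy": -33, "dz": 0, "wx": 0, "wy": 0, "wz": 0.01}, {"jaw": 0.4, "dx": 18, "dy": -65, "dz": 0, "wx": 0, "wy": 0, "wz": 0.02}, {"jaw": 0.4, "dx": 29, "dy": -104, "dz": 0, "wx": 0, "wy": 0, "wz": 0.03}, {"jaw": 0.4, "dx": 39, "dy": -142, "dz": 0, "wx": 0, "wy": 0, "wz": 0.04}, {"jaw": 0.4, "dx": 50, "dy": -180, "dz": 0, "wx": 0, "wy": 0, "wz": 0.05}, {"jaw": 0.4, "dx": 60, "dy": -218, "dz": 0, "wx": 0, "wy": 0, "wz": 0.06}, {"jaw": 0.4, "dx": 71, "dy": -256, "dz": 0, "wx": 0, "wy": 0, "wz": 0.07}, {"jaw": 0.4, "dx": 82, "dy": -294, "dz": 0, "wx": 0, "wy": 0, "wz": 0.08}, {"jaw": 0.4, "dx": 92, "dy": -332, "dz": 0, "wx": 0, "wy": 0, "wz": 0.09}, {"jaw": 0.4, "dx": 103, "dy": -370, "dz": 0, "wx": 0, "wy": 0, "wz": 0.1}, {"jaw": 0.4, "dx": 113, "dy": -408, "dz": 0, "wx": 0, "wy": 0, "wz": 0.105}]'

```text
time: 38.45
tool_pos: [411.5, 146.1, 257.1]
tcp_rot: [-180.0, 0.0, 9.1]
ft_force: [1.3, -0.0, -1.0]
finger_gap: 63.3
```

Run:
```python
from h import *
to(414,286,257,9.)
```

```text
pos [411.5 146.1 257.1] rot [-1.7999e+02  3.0000e-02  9.0900e+00] t 38.5 gap 63.3 F [ 1.3 -0.  -1. ] J6 93.7
-> d [ 2.450e+01 -1.377e+02  1.000e-01] w [-0.0001  0.0005  0.0016]
```

arm_command --plan '[{"jaw": 0.4, "dx": 6, "dy": -38, "dz": 0, "wx": 0, "wy": 0, "wz": 0}, {"jaw": 0.4, "dx": 12, "dy": -72, "dz": 0, "wx": 0, "wy": 0, "wz": 0}, {"jaw": 0.4, "dx": 17, "dy": -100, "dz": 0, "wx": 0, "wy": 0, "wz": 0}, {"jaw": 0.4, "dx": 20, "dy": -121, "dz": 0, "wx": 0, "wy": 0, "wz": 0}, {"jaw": 0.4, "dx": 23, "dy": -135, "dz": 0, "wx": 0, "wy": 0, "wz": 0}, {"jaw": 0.4, "dx": 23.5, "dy": -140, "dz": 0, "wx": 0, "wy": 0, "wz": 0}, {"jaw": 0.4, "dx": 23.5, "dy": -140, "dz": 0, "wx": 0, "wy": 0, "wz": 0}, {"jaw": 0.4, "dx": 23.5, "dy": -140, "dz": 0, "wx": 0, "wy": 0, "wz": 0}, {"jaw": 0.4, "dx": 23.5, "dy": -140, "dz": 0, "wx": 0, "wy": 0, "wz": 0}]'

```text
time: 39.35
tool_pos: [413.7, 285.1, 257.4]
tcp_rot: [180.0, 0.0, 9.0]
ft_force: [0.9, 0.8, -1.6]
finger_gap: 63.7
```

Run:
```python
from h import *
to(414,286,194,9.)
```

```text
pos [413.7 285.1 257.4] rot [1.7998e+02 2.0000e-02 9.0400e+00] t 39.4 gap 63.7 F [ 0.9  0.8 -1.6] J6 109.7
-> d [ 0.4 -0.8 63.4] w [0.0003 0.0003 0.0006]
```

arm_command --plan '[{"jaw": 0.4, "dx": 0, "dy": -0.5, "dz": 6, "wx": 0, "wy": 0, "wz": 0}, {"jaw": 0.4, "dx": 0, "dy": -0.5, "dz": 18, "wx": 0, "wy": 0, "wz": 0}, {"jaw": 0.4, "dx": 0, "dy": -0.5, "dz": 32, "wx": 0, "wy": 0, "wz": 0}, {"jaw": 0.4, "dx": 0, "dy": -0.5, "dz": 46, "wx": 0, "wy": 0, "wz": 0}, {"jaw": 0.4, "dx": 0, "dy": -0.5, "dz": 56, "wx": 0, "wy": 0, "wz": 0}, {"jaw": 0.4, "dx": 0, "dy": -0.5, "dz": 61, "wx": 0, "wy": 0, "wz": 0}, {"jaw": 0.4, "dx": 0, "dy": -0.5, "dz": 63, "wx": 0, "wy": 0, "wz": 0}, {"jaw": 0.4, "dx": 0, "dy": -0.5, "dz": 63, "wx": 0, "wy": 0, "wz": 0}, {"jaw": 0.4, "dx": 0, "dy": -0.5, "dz": 63, "wx": 0, "wy": 0, "wz": 0}]'

```text
time: 40.25
tool_pos: [413.9, 286.7, 195.1]
tcp_rot: [-180.0, -0.1, 9.1]
ft_force: [0.3, 0.3, -1.0]
finger_gap: 63.4
```

Run:
```python
from h import *
to(414,286,181.7,9.)
both('c22',(195,130,285,220),(165,220,225,280))
```

```text
pos [413.9 286.7 195.1] rot [-1.7998e+02 -6.0000e-02  9.1000e+00] t 40.2 gap 63.4 F [ 0.3  0.3 -1. ] J6 109.8
-> d [-0.   0.7 13.4] w [-0.0003 -0.001   0.0017]
```

View pics/c22.png

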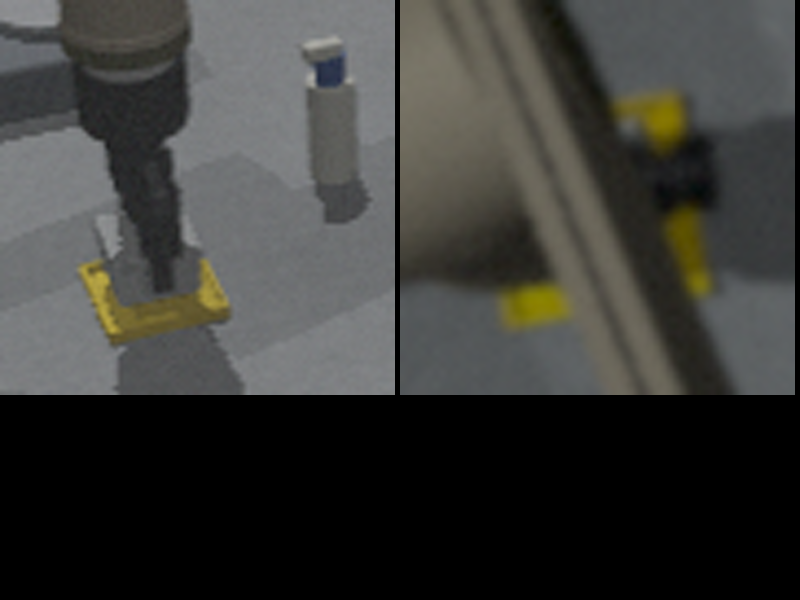

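The tin looks centred over the square tray and parallel to it. I'll lower it.

arm_command --plan '[{"jaw": 0.4, "dx": 0, "dy": 0.5, "dz": 3, "wx": 0, "wy": 0, "wz": 0}, {"jaw": 0.4, "dx": 0, "dy": 0.5, "dz": 6, "wx": 0, "wy": 0, "wz": 0}, {"jaw": 0.4, "dx": 0, "dy": 0.5, "dz": 9, "wx": 0, "wy": 0, "wz": 0}, {"jaw": 0.4, "dx": 0, "dy": 0.5, "dz": 11, "wx": 0, "wy": 0, "wz": 0}, {"jaw": 0.4, "dx": 0, "dy": 0.5, "dz": 12, "wx": 0, "wy": 0, "wz": 0}, {"jaw": 0.4, "dx": 0, "dy": 0.5, "dz": 12.5, "wx": 0, "wy": 0, "wz": 0}, {"jaw": 0.4, "dx": 0, "dy": 0.5, "dz": 12.5, "wx": 0, "wy": 0, "wz": 0}]'

```text
time: 41.05
tool_pos: [413.6, 286.0, 182.0]
tcp_rot: [180.0, 0.0, 9.1]
ft_force: [-0.1, 0.5, -2.5]
finger_gap: 63.2
```

arm_command --plan '[{"jaw": 0.4, "dx": 0, "dy": 0, "dz": 0.5, "wx": 0, "wy": 0, "wz": 0}, {"jaw": 0.4, "dx": 0, "dy": 0, "dz": 1, "wx": 0, "wy": 0, "wz": 0}, {"jaw": 0.4, "dx": 0, "dy": 0, "dz": 1, "wx": 0, "wy": 0, "wz": 0}]'

```text
time: 41.35
tool_pos: [413.8, 286.1, 181.7]
tcp_rot: [-180.0, -0.0, 9.1]
ft_force: [-3.8, -2.0, 5.7]
finger_gap: 63.6
```

arm_command --plan '[{"jaw": 0.24, "dx": 0, "dy": 0, "dz": 0, "wx": 0, "wy": 0, "wz": 0}, {"jaw": 0.2, "dx": 0, "dy": 0, "dz": 0, "wx": 0, "wy": 0, "wz": 0}, {"jaw": 0.15, "dx": 0, "dy": 0, "dz": 0, "wx": 0, "wy": 0, "wz": 0}, {"jaw": 0.08, "dx": 0, "dy": 0, "dz": 0, "wx": 0, "wy": 0, "wz": 0}, {"jaw": 0, "dx": 0, "dy": 0, "dz": 0, "wx": 0, "wy": 0, "wz": 0}, {"jaw": 0, "dx": 0, "dy": 0, "dz": 0, "wx": 0, "wy": 0, "wz": 0}, {"jaw": 0, "dx": 0, "dy": 0, "dz": -4, "wx": 0, "wy": 0, "wz": 0}, {"jaw": 0, "dx": 0, "dy": 0, "dz": -14, "wx": 0, "wy": 0, "wz": 0}, {"jaw": 0, "dx": 0, "dy": 0, "dz": -32, "wx": 0, "wy": 0, "wz": 0}, {"jaw": 0, "dx": 0, "dy": 0, "dz": -60, "wx": 0, "wy": 0, "wz": 0}, {"jaw": 0, "dx": 0, "dy": 0, "dz": -95, "wx": 0, "wy": 0, "wz": 0}, {"jaw": 0, "dx": 0, "dy": 0, "dz": -130, "wx": 0, "wy": 0, "wz": 0}]'

```text
time: 42.55
tool_pos: [413.4, 285.9, 312.9]
tcp_rot: [180.0, -0.0, 9.1]
ft_force: [0.8, 1.2, 0.7]
finger_gap: 85.2
```

arm_command --plan '[{"jaw": 0, "dx": 0, "dy": 20, "dz": -20, "wx": 0, "wy": 0, "wz": 0}, {"jaw": 0, "dx": 0, "dy": 55, "dz": -30, "wx": 0, "wy": 0, "wz": 0}, {"jaw": 0, "dx": 0, "dy": 90, "dz": -40, "wx": 0, "wy": 0, "wz": 0}, {"jaw": 0, "dx": 0, "dy": 125, "dz": -40, "wx": 0, "wy": 0, "wz": 0}, {"jaw": 0, "dx": 0, "dy": 160, "dz": -40, "wx": 0, "wy": 0, "wz": 0}, {"jaw": 0, "dx": 0, "dy": 195, "dz": -40, "wx": 0, "wy": 0, "wz": 0}, {"jaw": 0, "dx": 0, "dy": 230, "dz": -40, "wx": 0, "wy": 0, "wz": 0}, {"jaw": 0, "dx": 0, "dy": 265, "dz": -40, "wx": 0, "wy": 0, "wz": 0}, {"jaw": 0, "dx": 0, "dy": 295, "dz": -40, "wx": 0, "wy": 0, "wz": 0}, {"jaw": 0, "dx": 0, "dy": 310, "dz": -40, "wx": 0, "wy": 0, "wz": 0}, {"jaw": 0, "dx": 0, "dy": 310, "dz": -40, "wx": 0, "wy": 0, "wz": 0}, {"jaw": 0, "dx": 0, "dy": 310, "dz": -40, "wx": 0, "wy": 0, "wz": 0}]'

```text
time: 43.75
tool_pos: [462.6, -20.1, 351.6]
tcp_rot: [-180.0, -0.0, 9.0]
ft_force: [0.6, 0.3, -0.1]
finger_gap: 85.1
```

Run:
```python
from h import *
to(0,0,0)
s=snapshot('side');t=snapshot('top')
I=[(boxw(631.4,-229.3,28.3,44,28,4,42),(255,0,0)),(cylw(498,24,52,4,44),(255,0,0)),(cylw(625,217.8,26,4,42),(255,0,0)),(boxw(413.8,286,9.1,64,64,4,44),(255,0,0))]
overlay(s,'fs',(190,130,390,350),2.7,I)
overlay(t,'ft',(120,120,420,290),2.6,I)
save(s,'fs2',(190,130,390,350),2.7)
for n in ('brown_bottle','spray_bottle'):
  for c,x in (('side',s),('top',t)):
    print(n,c,[(np.round(atz(x,d['pixel'],0)[:2]).tolist(),round(d['score'],2)) for d in pinpoint(c,n)[:2]],[np.round(d['box']).tolist() for d in recognise(c,n)[:1]])
```

```text
pos [462.6 -20.1 351.6] rot [-1.7999e+02 -3.0000e-02  9.0400e+00] t 43.8 gap 85.1 F [ 0.6  0.3 -0.1] J6 72.1
-> d [-453.9  -92.4  351.4] w [-0.0002 -0.0006  0.    ]
brown_bottle side [([721.0, -7.0], 0.74), ([619.0, 217.0], 0.32)] [[337.0, 217.0, 24.0, 40.0]]
brown_bottle top [([723.0, -13.0], 0.68)] [[290.0, 135.0, 21.0, 25.0]]
spray_bottle side [([559.0, 432.0], 0.82)] [[263.0, 136.0, 15.0, 37.0]]
spray_bottle top [([633.0, -228.0], 0.56), ([561.0, 425.0], 0.55)] [[134.0, 189.0, 24.0, 19.0]]
```

View pics/fs.png

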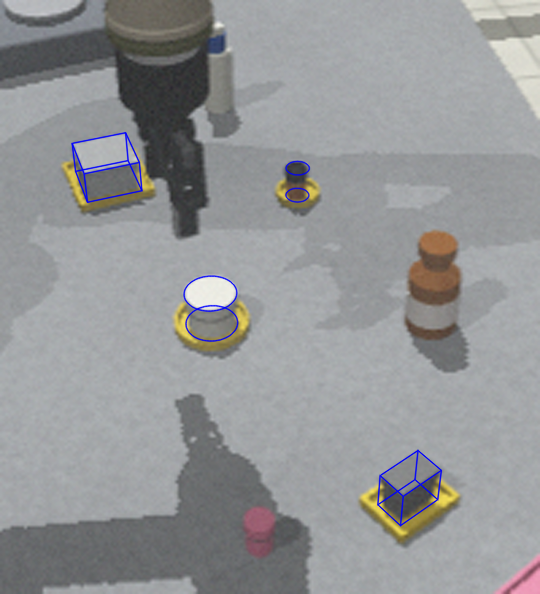

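View pics/ft.png

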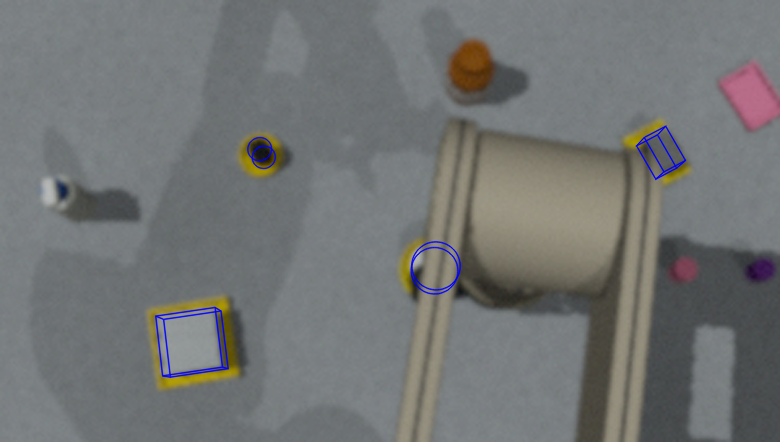

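View pics/fs2.png

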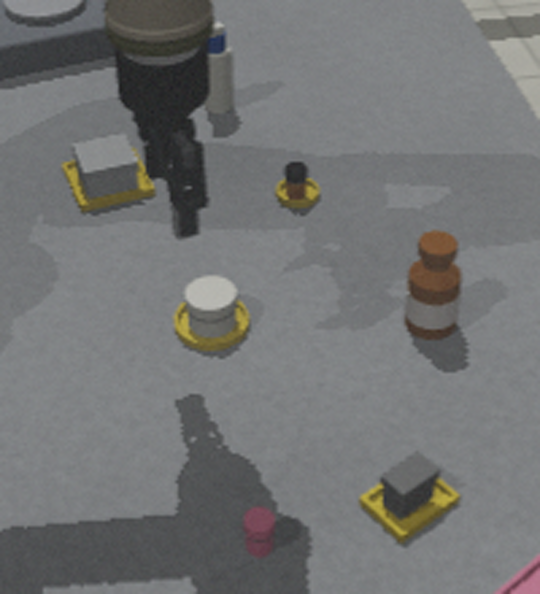

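All four overlays match containers that are upright and flat in their trays. The bottles are where they were, within network noise. Handing in.

```bash
python3 -c "
from bench import *
print(hand_in())"
```

```text
the job is handed in; nothing more can be done
None
```

I took the stack apart from the top down: small pot, oblong box, wide jar, then square tin. Each one went into its yellow tray before I took the next. Each was lowered until it touched with about 3–6 N, released, and the gripper then backed off straight up. The job took about 44 s on the robot's clock; `hand_in()` reported no verdict.

- **Containers:** In the last side picture, outlines drawn at the planned poses matched all four containers, upright and flat in their trays. In the top picture the tin, pot and box agreed. The arm hid most of the jar, but an earlier top picture after its release showed it seated.
- **Bottles:** Neither bottle was touched. Their boxes in the pictures moved by at most a few pixels. The networks' positions for them shifted by up to 7 mm, which is within their noise.
- **Disagreements:**
  - The top-camera network also placed a "spray bottle" on the oblong box. The real bottle is visible in its place, so that is a false report.
  - The two cameras differed by about 3 mm in y on the pot's lid. The grasps closed cleanly anyway.
  - My first move call was refused as invalid and moved nothing.

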